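# Set the guide gap of a blank sled with its eccentric bolt, load it and pin it

## Task

Lay the setting gauge across the sled's lane at the blue mark, turn the eccentric bolt's lever until the guide rail leaves the gauge just free to slide (no more than about 3 mm of play), slide the gauge along the lane to the yellow mark to prove it, and put the gauge back in the middle of its cork board without changing the setting. Then lay every handle blank with a blue painted band flat on the carriage's tray, crosswise between fence and guide rail, and push the carriage by its red knob fully against its stop. Finally push the orange-headed pin down through the fork and the carriage's lug until its head seats, and leave the glue bottle, the oil bottle and the jar standing.

Things in the scene. Friction and masses are not known exactly. Their poses are not given: they have to be found in the camera images.
- sled_base: grey base plate, about 185 x 380 mm, top 14 mm high, fixed. Origin on the bench under the lane; own x away from the robot across the lane, own y left along it (turned up to 0.12 rad). Aluminium fence on the far side: inner face at x = +70 mm, y = -130 to 130, upright to z = 32 mm, then a 45 degree lead-in lip to 38 mm. The guide rail faces it from the near side, same heights and lip
- guide_rail (a joint): travel of the guide rail towards the fence, 0 to 0.0189 m; gap = 0.150 - travel (rail's inner face at base x = -80 mm + travel). Only the eccentric moves it: travel = 0.009 * eccentric angle. The 134 mm gauge is just free to slide at a gap up to 137.5 mm (travel at least 0.0125); squeezed below about 133.5 mm (0.0165)
- eccentric (a joint): angle of the eccentric bolt, 0 to 2.1 rad, growing counter-clockwise from above; starts at 0 to 0.35 (gap wide). Vertical axis at base x = -100, y = 0 mm; stays where left; about 3 N at the knob turns it. In the base frame the lever points from the axis along pi - 0.9 + angle (counter-clockwise from own x): it sweeps left to right on the robot's side
- lever_knob (a point): middle of the black upright knob on the end of the eccentric's lever: a cylinder 18 mm thick, from 48 to 82 mm above the bench, 50 mm from the bolt's axis, this point 66 mm above the bench. The knob is fixed to the lever
- carriage (a joint): travel of the carriage in m along the base's -y (to the right), 0 at the loading end to 0.08 at the stop; starts at 0 to 0.01; about 6 N of friction, stays where it is left; loading is done with it below 0.05
- tray_centre (a point): centre of the tray floor of the carriage (axes as the base), 22 mm above the bench, at x = +2 mm in the base's frame. The flat floor runs from y = -102 to +102 mm about this point, with end ledges 5 mm high; three blanks fit crosswise at y = -66, 0 and +66 mm
- carriage_knob (a point): middle of the red upright knob on the left end of the carriage: a cylinder 22 mm thick, from 42 to 76 mm above the bench, this point 60 mm above it; moves with the carriage
- lug_hole (a point): centre of the upper mouth of the 16 mm vertical hole in the lug at the right end of the carriage, 23 mm above the bench; it comes under the fork's hole when the carriage is at its stop
- fork_top (a point): centre of the mouth of the 16 mm vertical hole in the steel fork at the right end of the base, on the fork's top face 33 mm above the bench; below it the lug's gap and then a hole through the base plate
- lane_blue (a point): foot of the fence's inner face at the blue mark (tray floor height), where the gauge is first laid: gauge centre at base y = 85 mm, anywhere beyond 60 mm counts
- lane_yellow (a point): foot of the fence's inner face at the yellow mark, 100 mm to the right of the blue one at base y = -15 mm: the gauge centre must come to base y = 10 mm or less
- gauge: setting gauge: a dark steel bar with brass ends, 134 mm long (own x) over its 16 mm wide brass ends, 36 mm wide (own y), 16 mm thick, with a green grip ridge on top (64 x 16 mm, from 16 to 40 mm above the underside, along own x); 220 g. Origin at the centre of its underside; starts on its board
- gauge_board: cork board 156 (own x) x 70 (own y) x 6 mm fixed on the bench at the right, the gauge's place; origin at the centre of its underside
- lock_pin: lock pin: steel shank 12 mm thick, 32 mm long with tapered foot, then a flange 30 mm across and 6 mm thick, then an orange cylindrical grip 22 mm thick and 26 mm high. Origin at the foot of the shank, own z up (64 mm in all); seated, its foot is 32 mm below the fork's top face. Starts upright in its holder
- pin_holder: pale wooden block 56 x 56 x 36 mm fixed on the bench in front of the sled at the left, with a 16 mm vertical hole in which the pin stands with its flange on the block's top; origin at the centre of its underside
- blank_1: dark brown hardwood handle blank, with a blue painted band 22 mm wide round its middle: a plain block 40 (own x) x 130 (own y) x 30 mm (z), about 125 g; origin at the centre of its underside. Two or three of the three blanks are present; starts lying flat on the bench
- blank_2: dark brown hardwood handle blank, with a blue painted band 22 mm wide round its middle: a plain block 40 (own x) x 130 (own y) x 30 mm (z), about 125 g; origin at the centre of its underside. Two or three of the three blanks are present; starts lying flat on the bench
- blank_3: dark brown hardwood handle blank, with a blue painted band 22 mm wide round its middle: a plain block 40 (own x) x 130 (own y) x 30 mm (z), about 125 g; origin at the centre of its underside. Two or three of the three blanks are present; starts lying flat on the bench
- glue_bottle: white glue bottle with yellow label and red tip, 57 mm thick, 150 mm tall, at the back right; origin under its centre; a bystander
- oil_bottle: blue bottle with white cap, 45 mm thick, 120 mm tall, at the back left; origin under its centre; a bystander
- dust_jar: clear jar with white lid, 68 mm thick, 90 mm tall, at the back; origin under its centre; a bystander
Not all that is in view belongs to the job. Of the things like the lock_pin, leave any that is turquoise or white; of the rest the smaller one is meant.

How it is judged:
By the outcome, as a careful person would: the job done as asked, in the order asked, and still so for the second after the job is handed in, with the robot touching nothing.
Of blank_1, blank_2, blank_3 only 2 to 3 are there at a start; the rules pass over those that are not, and their reading is None.
At some moment in a run one of blank_1, blank_2, blank_3, gauge may be knocked a few centimetres aside while the robot is not near it.
It also fails if it takes over 210 s, if anything falls off the work surface, if the arm or the gripper's body presses on something with over 40 N, if the wrist force passes 120 N, or if a joint passes its speed limit or range.

## Robot

A 7-joint arm with a two-finger parallel gripper is mounted at the origin on a cart in front of the work surface, level with it; the furniture and walls round the work are solid. World frame = base frame: x ahead of the robot, y to its left, z up, the work surface at z = 0. Lengths are in mm, angles in rad, forces in N, time in s.
With the tool pointing down it reaches from about 425 to 1025 mm from the base axis. Payload 9.4 kg.
Tool frame: the origin (TCP) lies midway between the tips of the shut fingers; the grasp point (between the pads) lies 19 mm behind it; y points along the fingers, x is the direction in which the jaws open and shut, and the axes are right-handed (so a half turn about y gives the same grasp; the last joint's range is limited). The gripper opens to 85 mm and grips with 20 to 120 N. Pads are 22 mm wide; open, the fingers measure 114 mm over their backs; the gripper's body (76 mm by 85 mm) begins 54 mm behind the grasp point. The pads swing forward as they close: fully open they stand 13 mm farther back than shut.
Start: joints at [-1.316, 0.599, -0.003, 1.599, 0.002, 0.943, -0.08], TCP at [236.169, 685.455, 231.275] pointing down, gripper open.
Joint ranges: [-2.57, 2.57], [-0.35, 1.97], [-1.29, 1.29], [0.11, 2.56], [-1.05, 4.19], [0.11, 1.86], [-2.63, 2.63]. Speed limits (rad/s): [2.22, 2.22, 3.01, 3.01, 3.14, 3.14, 3.14].

## Interface

Orientations are given as a unit quaternion [x, y, z, w].
In Python, from rig import manip gives the robot as it stands. The module is installed in compiled form; this text tells all that it offers.
- The arm moves only by the tool play_rows, never from a script. Its argument "targets" is a list of rows, each a list of 5 numbers: the opening, from -1 (shut) to 1 (fully open), so that 0 is half open, then the shift along the tool's x, y, z in cm, then the turn about the tool's y in degrees. In form: [[jaw, tx, ty, tz, roll], ...]. A call has 1 to 5 rows; each row is the pose to reach, as a shift and turn from the pose commanded when the call began, along the tool's axes at that moment; what a row does not reach only later rows make up. A row lasts 1/8 s, in which the tool goes at most 62.5 mm and 10.7 degrees, less where a joint would pass 70% of its speed; a pose out of reach is approached as far as the arm can. A call with a gripper value outside its range is refused whole. The fingers move at their own pace and stop on an object; "grip_force" is the grip in N (left out, the last holds). Time passes only in rows, so rows that repeat a pose let the fingers close. It gives the time, the measured TCP pose, the force and the opening at its end, in the units of the state.
- manip.read_state(): the state, without advancing time (a new reading comes with each control period).
- manip.capture(name): name is "scene" or "top" or "wrist"; returns the picture (384x512x3 uint8, red, green, blue); there is no depth.
- manip.calibration(name): a dict with "camera_matrix" (3x3 intrinsics, pixels), "R" (3x3) and "t" (3): a world point X has camera coordinates R X + t. Camera axes: x right, y down, z forward; pixel columns grow to the right and rows downward; lengths in mm; the calibration is good to about 2 mm. A picture is of the moment at which its call begins: read the wrist's pose just before it. calibration takes no time and is no camera call; for the wrist camera it gives the pose at the moment of the call.
- manip.job_done(): hands the job in, once; it reports no verdict.
Trained networks look in the newest picture that a camera, given by its name, has taken for a name from the list of things; names that differ only in an ending like _2 or _b are one class to them, and where a whole thing is asked for, a point or a joint stands for the part that bears it (a point fixed in the world has none). Each returns a list of dicts, best first, with "confidence" (0 to 1); they miss things now and then, are a little off and sometimes report something else, mostly with a low value. They report only what shows in the picture. A call takes as long as a camera call. They do not tell look-alikes from the thing itself.
- manip.spot_in(camera, target): "box" ([centre column, centre row, width, height] in pixels, round what is visible of it).
- manip.outline_of(camera, target): "pixels" (384x512 bool, what is visible of it) and "box" ([centre column, centre row, width, height] in pixels, round what is visible of it).
- manip.pinpoint(camera, target): "point" ([column, row] in pixels: a listed point, or the origin of a listed thing).
The state is a dict: "clock": time; "joint_pos": joint angles; "qvel": joint speeds; "joint_torque": joint torques, N m; "ee_pos": TCP position; "tcp_rot": TCP orientation; "force": force on the tool from outside, world axes, zero at the start; "torque": the same for the moment, N m; "width": finger opening in mm.
Only numpy, scipy, OpenCV 4.12 (cv2) and the standard library are available. Lean on these libraries where they do the work, as an engineer would, in place of code of your own. Each camera call takes 0.05 s, during which the arm holds its last target.

## Working session

There is one attempt and no reset: what is moved stays moved. The work goes in short steps, Python scripts to look and compute and a tool call to move; the robot and the scene stay as the last step left them, time stands still between calls to the robot, and variables do not carry over. Pictures are saved under pics/ and viewed, and the job is handed in when it is done.

Besides the shell and the picture viewer there is one more tool, called after "Emit:" as name([rows], argument=value, ...), one row to a line, values as JSON. play_rows: Moves the arm, as the interface text tells. Its arguments: {"type":"object","properties":{"targets":{"type":"array"},"grip_force":{"type":"number"}},"required":["targets"]}

```bash
mkdir -p pics; ls; cat > h.py <<'E'
import numpy as np, cv2, json
from rig import manip
from scipy.spatial.transform import Rotation as R
def save(name,img): cv2.imwrite('pics/'+name+'.png',cv2.cvtColor(img,cv2.COLOR_RGB2BGR))
def proj(cam,X):
    c=manip.calibration(cam); X=np.atleast_2d(X)
    p=(np.array(c['R'])@X.T).T+np.array(c['t']).ravel(); q=(np.array(c['camera_matrix'])@p.T).T
    return q[:,:2]/q[:,2:]
def unproj(cam,uv,z):
    c=manip.calibration(cam); Rm=np.array(c['R']);t=np.array(c['t']).ravel()
    uv=np.atleast_2d(uv); d=(Rm.T@np.linalg.inv(np.array(c['camera_matrix']))@np.c_[uv,np.ones(len(uv))].T).T
    o=-Rm.T@t
    return o+d*((z-o[2])/d[:,2])[:,None]
E
python3 - <<'E'
from h import *
np.set_printoptions(precision=3,suppress=True)
print(manip.read_state())
for c in ['scene','top','wrist']:
    im=manip.capture(c); save(c+'0',im); k=manip.calibration(c); print(c,k['camera_matrix'][0],-np.array(k['R']).T@np.array(k['t']).ravel())
    cv2.imwrite('pics/%s0.png'%c,cv2.resize(cv2.cvtColor(im,cv2.COLOR_RGB2BGR),(800,600),interpolation=cv2.INTER_CUBIC))
E
```

```text
pics
{'clock': 0.0, 'joint_pos': array([-1.316,  0.6  , -0.003,  1.6  ,  0.002,  0.943, -0.08 ]), 'qvel': array([-0.001, -0.   , -0.001, -0.001,  0.001, -0.001, -0.001]), 'joint_torque': array([  0.   , -77.647,   1.565, -25.8  ,   0.012,   0.009,  -0.   ]), 'ee_pos': array([236.01 , 685.015, 230.419]), 'tcp_rot': array([ 0.576,  0.41 , -0.411, -0.575]), 'force': array([-0.565,  0.891,  0.507]), 'torque': array([ 0.002,  0.004, -0.056]), 'width': 85.0909989279631}
scene [397.584   0.    251.232] [  46.247 -440.803  896.094]
top [450.524   0.    256.513] [ 310.069   17.055 1634.502]
wrist [293.941   0.    259.459] [171.842 707.681 373.031]
```

View pics/scene0.png

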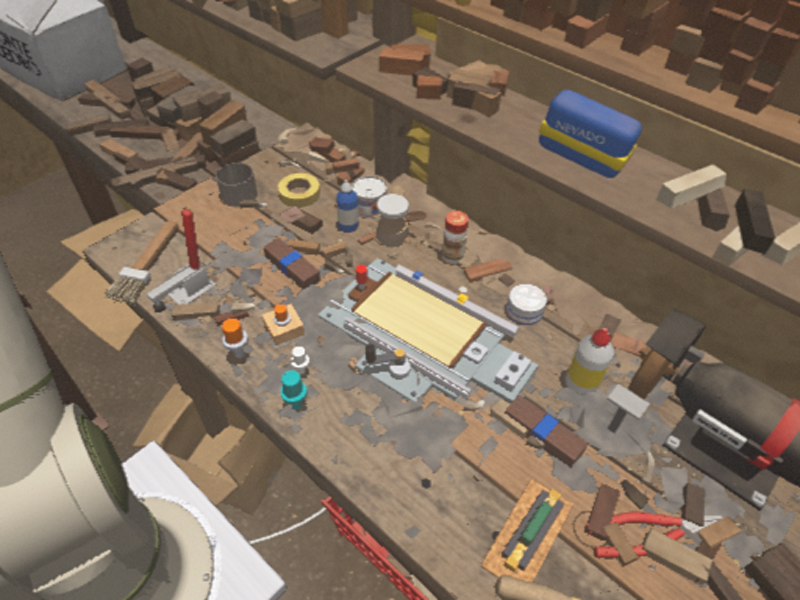

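View pics/top0.png

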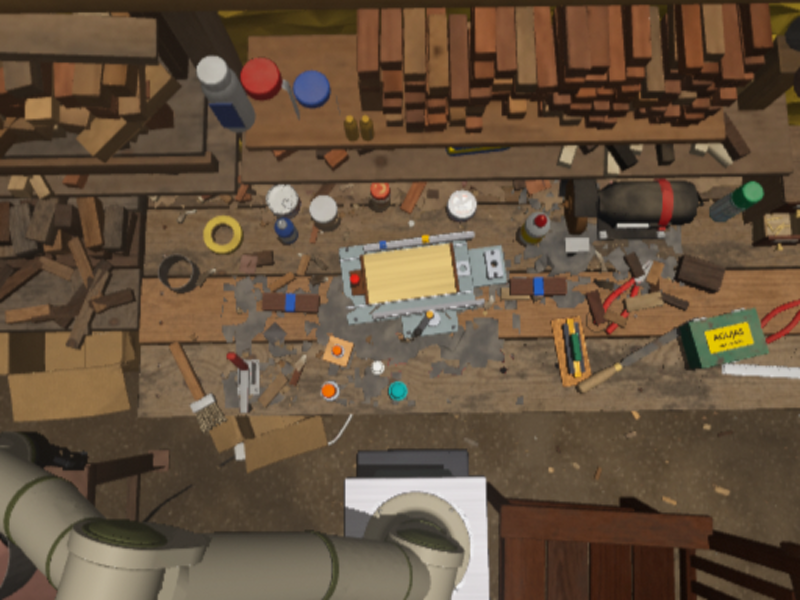

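View pics/wrist0.png

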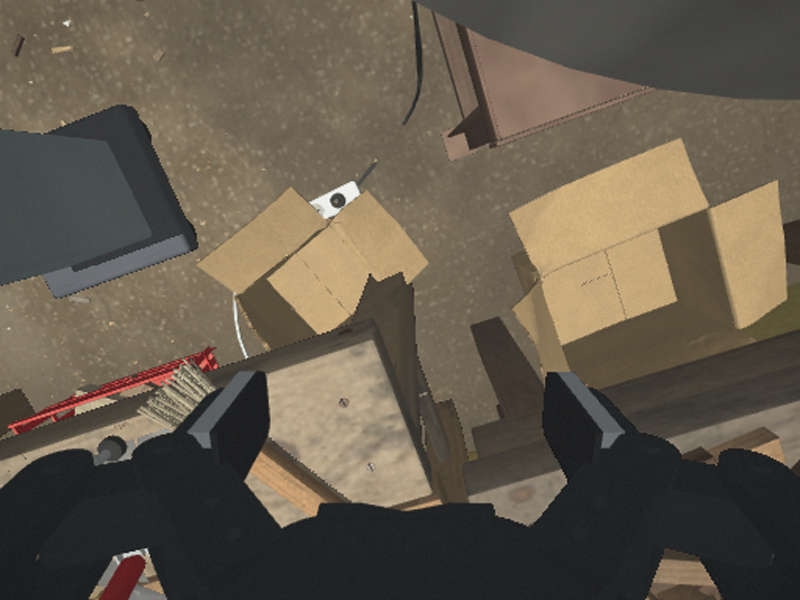

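```bash
python3 - <<'E'
from h import *
np.set_printoptions(precision=3,suppress=True)
s=manip.read_state(); r=R.from_quat(s['tcp_rot']).as_matrix(); print(r)
Z=dict(lever_knob=66,tray_centre=22,carriage_knob=60,lug_hole=23,fork_top=33,lane_blue=22,lane_yellow=22,gauge=6,gauge_board=0,lock_pin=4,pin_holder=0,blank_1=0)
manip.capture('top'); 
for cam in ['scene','top']:
  manip.capture(cam)
  for n,z in Z.items():
    for d in manip.pinpoint(cam,n)[:4]:
        print(cam,n,round(d['confidence'],2),np.round(d['point'],1),unproj(cam,d['point'],z)[0].round(1))
print(manip.read_state()['clock'])
E
```

```text
[[ 0.326 -0.    -0.945]
 [ 0.945 -0.001  0.326]
 [-0.001 -1.    -0.   ]]
scene lever_knob 0.7 [235.6 223.6] [476.   -1.8  66. ]
scene carriage_knob 0.68 [263.9 180. ] [645.6  49.9  60. ]
scene carriage_knob 0.67 [230.1 175.8] [591.2 132.1  60. ]
scene carriage_knob 0.41 [220.3 145. ] [663.9 246.5  60. ]
scene lug_hole 0.89 [303.1 223.1] [ 625.3 -112.5   23. ]
scene fork_top 0.8 [328.7 233.4] [ 638.1 -186.6   33. ]
scene lane_blue 0.92 [263.6 179.3] [674.4  74.8  22. ]
scene gauge 0.66 [339.1 340.2] [ 432.5 -366.     6. ]
scene gauge_board 0.79 [335.2 342. ] [ 425.7 -361.4    0. ]
scene lock_pin 0.82 [190.6 262. ] [341.   30.3   4. ]
scene lock_pin 0.75 [153.5 226.1] [347.4 190.5   4. ]
scene lock_pin 0.66 [181.1 212.3] [431.  171.8   4. ]
scene lock_pin 0.55 [339.3 338.5] [ 436.9 -364.     4. ]
scene pin_holder 0.6 [181.2 215. ] [426.6 166.9   0. ]
scene pin_holder 0.51 [179.2 210.8] [432.6 182.7   0. ]
scene blank_1 0.66 [185.9 171.8] [548.3 285.7   0. ]
scene blank_1 0.56 [345.9 281.2] [ 570.3 -293.5    0. ]
top lever_knob 0.51 [268.5 209.7] [481.8 -18.3  66. ]
top lever_knob 0.37 
[... 367 characters left out ...]

top lane_yellow 0.65 [296.1 171.8] [ 624.  -122.2   22. ]
top lane_yellow 0.64 [270.9 156.7] [681.6 -31.5  22. ]
top gauge 0.87 [364.4 221.2] [ 441.9 -365.2    6. ]
top gauge 0.22 [219.3 223.6] [440.4 159.1   6. ]
top gauge_board 0.9 [362.6 224.3] [ 431.3 -359.5    0. ]
top gauge_board 0.34 [292.3 173.5] [ 622.1 -109.9    0. ]
top lock_pin 0.62 [216.7 250.7] [343.6 168.5   4. ]
top lock_pin 0.59 [219.2 222.6] [444.2 159.6   4. ]
top lock_pin 0.56 [239.8 234.8] [399.2  85.3   4. ]
top lock_pin 0.53 [258.3 251.3] [339.4  19.5   4. ]
top pin_holder 0.73 [216.3 223. ] [443.2 170.5   0. ]
top blank_1 0.81 [188.4 196.1] [543.2 272.9   0. ]
top blank_1 0.58 [343.8 187.6] [ 566.7 -297.5    0. ]
1.5
```

Candidates for the pin: orange in holder at top-view (337,350), larger orange at (329,390), white (377,367), turquoise (398,391). The one in the holder looks like the smaller orange one; I'll confirm it in a crop later. I'll move over the sled first for a close look.

```bash
cat >> h.py <<'E'
def pose():
    s=manip.read_state(); m=R.from_quat(s['tcp_rot']).as_matrix()
    return np.array(s['ee_pos']), np.arctan2(m[1,0],m[0,0]), m, s
def plan(wps,jaw=1,step=55,deg=9,p=None,a=None):
    """wps: list of (x,y,z,yawdeg); prints calls of rows from measured pose"""
    p0,a0,m,s=pose()
    p,a=p0.copy(),a0
    pts=[]
    for w in wps:
        t=np.array(w[:3],float); ta=np.radians(w[3]); da=(ta-a+np.pi)%(2*np.pi)-np.pi
        n=int(max(1,np.ceil(np.linalg.norm(t-p)/step),np.ceil(abs(np.degrees(da))/deg)))
        for i in range(1,n+1): pts.append((p+(t-p)*i/n,a+da*i/n))
        p,a=t,a+da
    b,ba=p0,a0
    for k in range(0,len(pts),5):
        ch=pts[k:k+5]; X=np.array([np.cos(ba),np.sin(ba),0]);Zt=np.array([-np.sin(ba),np.cos(ba),0])
        print([[jaw]+[round(float(v),2) for v in (((q-b)@X)/10,-(q-b)[2]/10,((q-b)@Zt)/10)]+[round(float(-np.degrees(qa-ba)),1)] for q,qa in ch])
        b,ba=ch[-1]
E
python3 -c "
from h import *
plan([(420,420,330,80),(500,30,330,96)])
print(manip.calibration('wrist')['R'])"
```

```text
[[1, -2.73, -1.41, -3.72, -1.3], [1, -5.46, -2.82, -7.44, -2.6], [1, -8.19, -4.23, -11.15, -3.9], [1, -10.92, -5.64, -14.87, -5.1], [1, -13.65, -7.05, -18.59, -6.4]]
[[1, -3.13, -1.41, -3.39, -1.3], [1, -6.26, -2.82, -6.78, -2.6], [1, -10.8, -2.82, -8.81, -4.6], [1, -15.34, -2.82, -10.85, -6.6], [1, -19.88, -2.82, -12.89, -8.6]]
[[1, -4.79, -0.0, -1.34, -2.0], [1, -9.59, -0.0, -2.68, -4.0], [1, -14.38, -0.0, -4.01, -6.0], [1, -19.17, -0.0, -5.35, -8.0], [1, -23.97, -0.0, -6.69, -10.0]]
[[ 0.32519294  0.94564694  0.00118861]
 [ 0.91218387 -0.31401644  0.26327603]
 [ 0.24933942 -0.08453128 -0.96471981]]
```

Emit:
play_rows([
  [1, -2.7, -1.4, -3.7, -1.3],
  [1, -5.5, -2.8, -7.4, -2.6],
  [1, -8.2, -4.2, -11.2, -3.9],
  [1, -10.9, -5.6, -14.9, -5.1],
  [1, -13.7, -7.0, -18.6, -6.4],
])

```text
clock: 2.12
ee_pos: [368.2, 494.0, 301.9]
tcp_rot: [0.552, 0.442, -0.442, -0.552]
force: [0.5, 0.3, -0.5]
width: 85.2
```

Emit:
play_rows([
  [1, -3.1, -1.4, -3.4, -1.3],
  [1, -6.3, -2.8, -6.8, -2.6],
  [1, -10.8, -2.8, -8.8, -4.6],
  [1, -15.3, -2.8, -10.9, -6.6],
  [1, -19.9, -2.8, -12.9, -8.6],
])

```text
clock: 2.75
ee_pos: [450.2, 271.3, 329.5]
tcp_rot: [0.517, 0.483, -0.482, -0.517]
force: [0.4, 0.4, 0.1]
width: 85.1
```

Emit:
play_rows([
  [1, -4.8, 0, -1.3, -2],
  [1, -9.6, 0, -2.7, -4],
  [1, -14.4, 0, -4, -6],
  [1, -19.2, 0, -5.4, -8],
  [1, -24, 0, -6.7, -10],
])

```text
clock: 3.38
ee_pos: [500.1, 27.3, 329.6]
tcp_rot: [0.473, 0.526, -0.525, -0.473]
force: [1.6, 1.2, -0.3]
width: 85.4
```

```bash
cat >> h.py <<'E'
def look(cam,name,names,Z):
    im=manip.capture(cam); big=cv2.resize(cv2.cvtColor(im,cv2.COLOR_RGB2BGR),(800,600),interpolation=cv2.INTER_CUBIC)
    cv2.imwrite('pics/%s.png'%name,big)
    for n in names:
        for d in manip.pinpoint(cam,n)[:4]:
            print(cam,n,round(d['confidence'],2),np.round(d['point'],1),unproj(cam,d['point'],Z[n])[0].round(1))
    return im
ZZ=dict(lever_knob=66,tray_centre=22,carriage_knob=60,lug_hole=23,fork_top=33,lane_blue=22,lane_yellow=22,gauge=6,gauge_board=0,lock_pin=4,pin_holder=0,blank_1=0)
E
python3 -c "
from h import *
p,a,m,s=pose(); print(p,np.degrees(a),s['clock'],s['force'],s['joint_pos'])
look('wrist','w1',['lever_knob','tray_centre','carriage_knob','lug_hole','fork_top','lane_blue','lane_yellow'],ZZ)"
```

```text
[500.11262541  27.3051549  329.61712675] 96.06314389517728 3.375 [ 1.57471107  1.16408918 -0.26604646] [-0.24261315  0.215266    0.09174505  1.98451117 -0.02427603  0.94197652
  1.53790793]
wrist lever_knob 0.81 [236.2 137.9] [469.9 -10.8  66. ]
wrist lever_knob 0.51 [355.6 122.6] [433.8 147.4  66. ]
wrist tray_centre 0.66 [239.7 222.2] [608.3   5.9  22. ]
wrist carriage_knob 0.83 [317.7 230.2] [594.  127.4  60. ]
wrist lug_hole 0.87 [163.8 221.9] [ 619.8 -113.    23. ]
wrist fork_top 0.67 [119.  226.8] [ 631.6 -180.1   33. ]
wrist lane_blue 0.88 [270.5 260.1] [670.4  68.8  22. ]
wrist lane_yellow 0.67 [213.  259.3] [679.2 -28.   22. ]
wrist lane_yellow 0.62 [406.  200.8] [543.1 272.1  22. ]
```

View pics/w1.png

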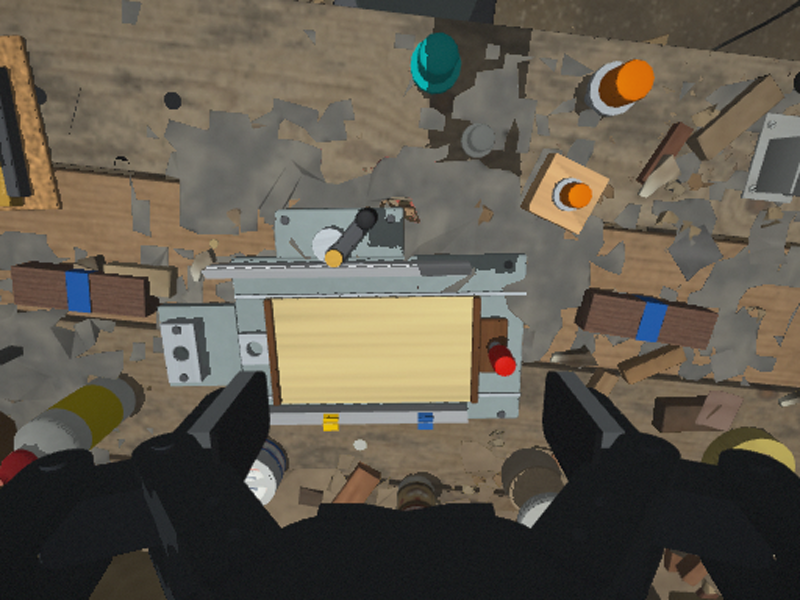

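Wrist view: sled with tray centred at (372,350), lever knob (367,217), red knob (503,362), fork hole (181,352). The orange pin in the holder (575,195) is smaller than the free-standing orange one (635,80), so it is the lock pin. Next I fit the base pose with an overlay.

```bash
cat >> h.py <<'E'
def B2W(b,pt):
    x,y,th=b; c,s=np.cos(th),np.sin(th); pt=np.atleast_2d(pt).astype(float); o=pt.copy()
    o[:,0]=x+c*pt[:,0]-s*pt[:,1]; o[:,1]=y+s*pt[:,0]+c*pt[:,1]; return o
def overlay(cam,name,segs,pts,crop=None,sc=3):
    im=cv2.cvtColor(manip.capture(cam),cv2.COLOR_RGB2BGR)
    x0,y0,w,h=crop or (0,0,512,384)
    big=cv2.resize(im[y0:y0+h,x0:x0+w],None,fx=sc,fy=sc,interpolation=cv2.INTER_CUBIC)
    f=lambda P:tuple(int(round(v)) for v in ((proj(cam,P)[0]-[x0,y0]+.5)*sc))
    for A,Bp,col in segs: cv2.line(big,f(A),f(Bp),col,1,cv2.LINE_AA)
    for P in pts: cv2.drawMarker(big,f(P),(255,0,255),cv2.MARKER_CROSS,12,1)
    cv2.imwrite('pics/%s.png'%name,big)
def model(b,ecc,car,tc):
    r=-80+9*ecc
    S=[]
    for z,col in((14,(0,255,255)),(22,(0,0,255)),(32,(0,255,0))):
        for x in (70,r):
            w=B2W(b,[[x,-130,z],[x,130,z]]); S.append((w[0],w[1],col))
    t=tc-car
    w=B2W(b,[[2-60,t-102,22],[2-60,t+102,22],[2+60,t+102,22],[2+60,t-102,22]]); 
    for i in range(4): S.append((w[i],w[(i+1)%4],(255,0,0)))
    a=np.pi-.9+ecc
    P=B2W(b,[[70,85,22],[70,-15,22],[-100,0,45],[-100+50*np.cos(a),50*np.sin(a),82]])
    return S,P
E
python3 -c "
from h import *
from scipy.optimize import least_squares
obs=[((70,85),(670.4,68.8)),((70,85),(674.4,74.8)),((70,-15),(679.2,-28)),((70,-15),(681.6,-31.5)),((70,85),(677.7,62))]
f=lambda b:np.ravel([B2W(b,[[*p,0]])[0][:2]-q for p,q in obs])
b=least_squares(f,[600,0,.1]).x; print(b)
b[2]=.11
b[:2]=np.mean([np.array(q)-B2W((0,0,b[2]),[[*p,0]])[0][:2] for p,q in obs],0)
print(b)
def inv(w): c,s=np.cos(b[2]),np.sin(b[2]);d=np.array(w)-b[:2];return (c*d[0]+s*d[1],-s*d[0]+c*d[1])
for n,w in dict(fork=(631.6,-180.1),lug=(619.8,-113),tray=(608.3,5.9),knob=(594,127.4),lever=(469.9,-10.8)).items(): print(n,np.round(inv(w),1))
S,P=model(b,.1,0,0)
overlay('wrist','w2',S,P,(90,120,260,170),3)
"
```

```text
[ 6.09648637e+02 -2.01204215e+01  6.33373794e-02]
[ 6.12023097e+02 -2.31925055e+01  1.10000000e-01]
fork [   2.2 -158.1]
lug [ -2.1 -90.1]
tray [-0.5 29.3]
knob [ -1.4 151.7]
lever [-139.9   27.9]
```

View pics/w2.png

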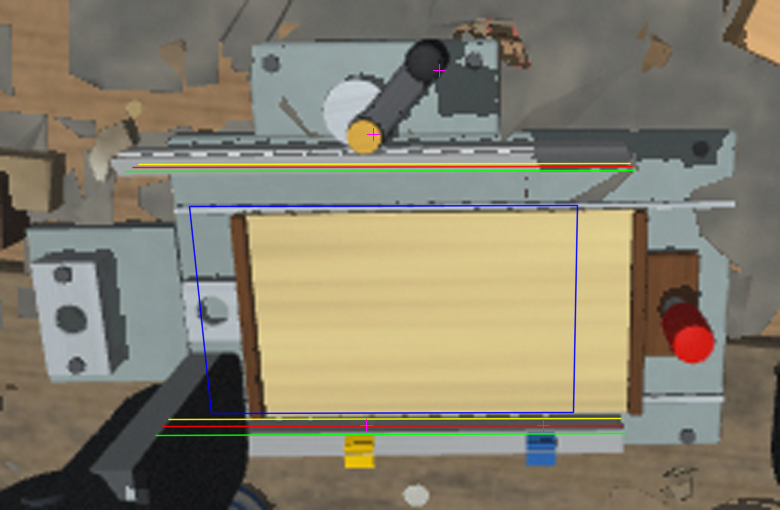

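The overlay matches at θ=0.11 (needs about −1.5 mm in x and −1 mm in y). Eccentric reads about 0.25. Next, the gauge.

```bash
python3 -c "
from h import *
plan([(500,-150,280,93),(490,-362,220,93)])"
```

```text
[[1, -4.48, 1.23, 0.47, 0.8], [1, -8.96, 2.47, 0.95, 1.6], [1, -13.44, 3.7, 1.42, 2.3], [1, -17.91, 4.93, 1.89, 3.1], [1, -22.11, 6.13, 2.54, 3.1]]
[[1, -4.22, 1.2, 0.42, -0.0], [1, -8.45, 2.4, 0.84, -0.0], [1, -12.67, 3.6, 1.26, -0.0], [1, -16.89, 4.8, 1.69, -0.0]]
```

Emit:
play_rows([
  [1, -4.5, 1.2, 0.5, 0.8],
  [1, -9, 2.5, 1, 1.6],
  [1, -13.4, 3.7, 1.4, 2.3],
  [1, -17.9, 4.9, 1.9, 3.1],
  [1, -22.1, 6.1, 2.5, 3.1],
])

```text
clock: 4.45
ee_pos: [498.5, -194.1, 268.0]
tcp_rot: [0.487, 0.513, -0.513, -0.487]
force: [1.2, -0.3, -0.1]
width: 85.2
```

Emit:
play_rows([
  [1, -4.2, 1.2, 0.4, 0],
  [1, -8.4, 2.4, 0.8, 0],
  [1, -12.7, 3.6, 1.3, 0],
  [1, -16.9, 4.8, 1.7, 0],
  [1, -16.9, 4.8, 1.7, 0],
])

```text
clock: 5.08
ee_pos: [488.8, -365.7, 219.2]
tcp_rot: [-0.488, -0.511, 0.512, 0.488]
force: [-0.1, 0.7, 0.2]
width: 85.5
```

```bash
python3 -c "
from h import *
p,a,m,s=pose(); print(p,np.degrees(a),s['clock'])
look('wrist','w3',['gauge','gauge_board'],ZZ)
for n,z in(('gauge',30),('gauge_board',6)):
  o=manip.outline_of('wrist',n)
  for d in o[:2]:
    ys,xs=np.nonzero(d['pixels']); W=unproj('wrist',np.c_[xs,ys],z)[:,:2].astype(np.float32)
    r=cv2.minAreaRect(W); print(n,d['confidence'],r)
"
```

```text
[ 488.80022019 -365.6610189   219.178257  ] 92.69895188822834 5.075
gauge 0.93 ((436.466552734375, -363.5420227050781), (131.27487182617188, 36.08820343017578), 5.138448238372803)
gauge 0.66 ((575.224609375, -287.00213623046875), (129.69003295898438, 51.2944450378418), 88.73538970947266)
gauge_board 0.91 ((430.69451904296875, -360.7976379394531), (156.00270080566406, 71.63969421386719), 8.288257598876953)
gauge_board 0.23 ((588.27587890625, -104.92997741699219), (204.67379760742188, 167.57240295410156), 15.809833526611328)
```

View pics/w3.png

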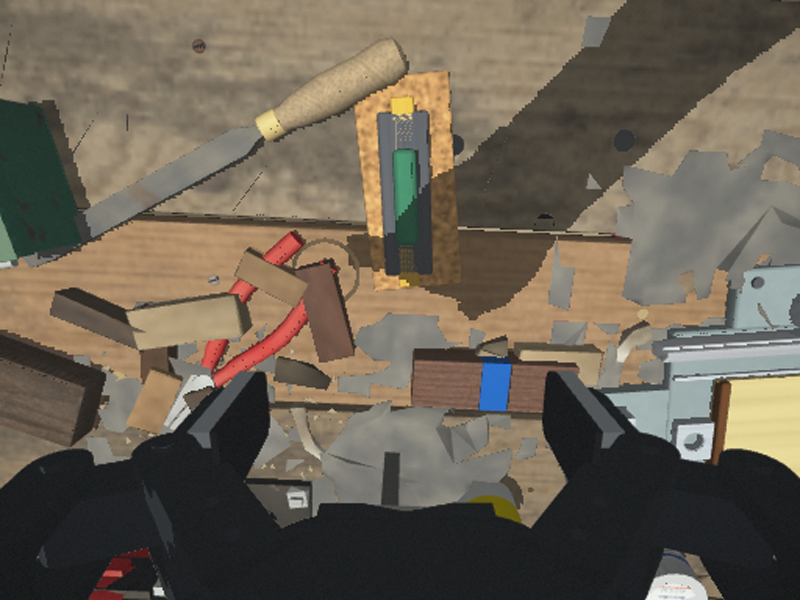

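Gauge at (405,195), on its board (405,180), clear of the knife handle (335,85). I segment the green ridge for the exact grasp.

```bash
cat >> h.py <<'E'
def greenridge(ztop,cam='wrist',box=None,pr=True):
    im=manip.capture(cam); hsv=cv2.cvtColor(im,cv2.COLOR_RGB2HSV)
    m=((hsv[...,0]>60)&(hsv[...,0]<88)&(hsv[...,1]>110)).astype(np.uint8)
    if box: k=np.zeros_like(m);k[box[1]:box[3],box[0]:box[2]]=1;m*=k
    n,l,st,c=cv2.connectedComponentsWithStats(m)
    i=1+np.argmax(st[1:,4]); ys,xs=np.nonzero(l==i); W=unproj(cam,np.c_[xs,ys],ztop)[:,:2].astype(np.float32)
    r=cv2.minAreaRect(W); print('ridge',st[i],r); return r
E
python3 -c "
from h import *
greenridge(46,box=(220,70,310,180)); greenridge(46,box=(220,70,310,180))
plan([(436,-364,140,96)])
"
```

```text
ridge [248  94  15  58 659] ((434.08087158203125, -368.09814453125), (58.29608154296875, 14.564675331115723), 3.178317070007324)
ridge [248  94  15  60 656] ((435.0638122558594, -368.250732421875), (60.446815490722656, 14.515650749206543), 3.163525342941284)
[[1, 0.04, 4.04, 2.72, -1.5], [1, 0.08, 8.07, 5.43, -3.0]]
```

Emit:
play_rows([
  [0.2, 0.1, 4, 2.7, -1.2],
  [0, 0.2, 8, 5.3, -2.3],
  [0, 0.2, 11, 5.3, -2.3],
  [0, 0.2, 11, 5.3, -2.3],
])

```text
clock: 5.92
ee_pos: [436.0, -362.7, 109.1]
tcp_rot: [-0.476, -0.522, 0.522, 0.478]
force: [-0.4, -0.8, 0.8]
width: 42.8
```

```bash
python3 -c "
from h import *
p,a,m,s=pose(); print(p,np.degrees(a),s['width'])
im=manip.capture('wrist');cv2.imwrite('pics/w4.png',cv2.resize(cv2.cvtColor(im,cv2.COLOR_RGB2BGR),(800,600)))
plan([(436,-364.5,28,95)],jaw=0,step=40)
"
```

```text
[ 435.99911669 -362.71395388  109.05166551] 95.22263222325115 42.7774979963776
[[0, -0.04, 2.74, 0.03, 0.1], [0, -0.07, 5.49, 0.07, 0.2], [0, -0.11, 8.23, 0.1, 0.2]]
```

View pics/w4.png

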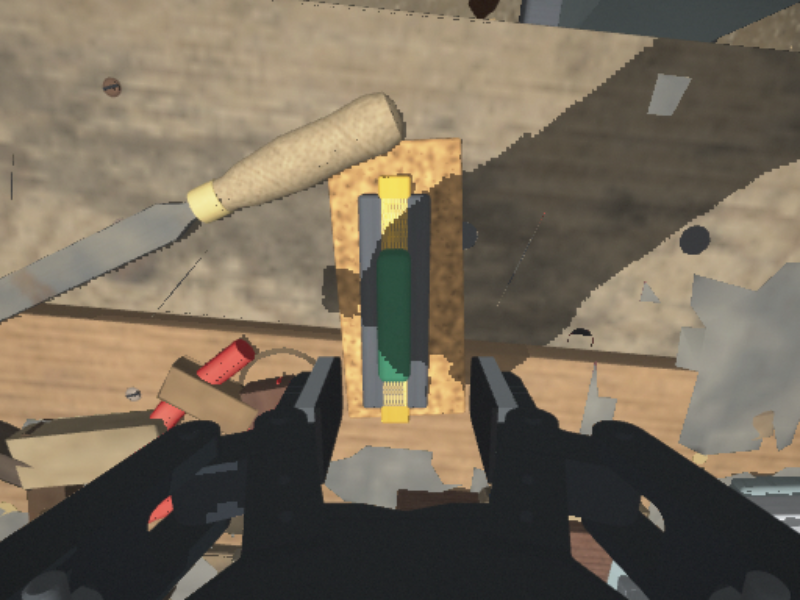

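```bash
python3 -c "
from h import *
print(unproj('wrist',[(253,160),(253,242)],46), unproj('wrist',[(253,119),(253,261)],22))
print(proj('wrist',[436,-362.7,46]))
"
```

```text
[[ 402.15199958 -369.97883232   46.        ]
 [ 464.97530978 -364.55807521   46.        ]] [[ 374.64464738 -372.81860732   22.        ]
 [ 493.94281378 -362.52487429   22.        ]]
[[258.87900728 206.25042753]]
```

Emit:
play_rows([
  [0, -0.4, 3, 0.2, 0],
  [0, -0.4, 6, 0.2, 0],
  [0, -0.4, 8.1, 0.2, 0],
  [0, -0.4, 8.1, 0.2, 0],
])

```text
clock: 6.48
ee_pos: [435.7, -367.8, 29.6]
tcp_rot: [0.477, 0.522, -0.522, -0.477]
force: [-0.6, -0.3, -0.1]
width: 42.7
```

Emit:
play_rows([
  [-1, 0, 0, 0, 0],
  [-1, 0, 0, 0, 0],
  [-1, 0, 0, 0, 0],
  [-1, 0, 0, 0, 0],
], grip_force=50)

```text
clock: 6.98
ee_pos: [435.9, -368.6, 31.0]
tcp_rot: [0.478, 0.522, -0.522, -0.476]
force: [-0.5, 0.6, 6.5]
width: 14.5
```

```bash
python3 -c "
from h import *
plan([(436,-368,135,95),(598,60,135,96.3)],jaw=-1)
"
```

```text
[[-1, 0.03, -5.2, -0.01, 0.1], [-1, 0.06, -10.4, -0.01, 0.2], [-1, 4.64, -10.4, -2.23, 0.0], [-1, 9.21, -10.4, -4.46, -0.1], [-1, 13.78, -10.4, -6.68, -0.2]]
[[-1, 4.56, -0.0, -2.24, -0.1], [-1, 9.13, -0.0, -4.48, -0.3], [-1, 13.69, -0.0, -6.73, -0.4], [-1, 18.26, -0.0, -8.97, -0.6], [-1, 22.82, -0.0, -11.21, -0.7]]
[[-1, 4.54, -0.0, -2.3, -0.1]]
```

Emit:
play_rows([
  [-1, 0, -5.2, 0, 0],
  [-1, 0, -10.4, 0, 0],
  [-1, 4.6, -10.4, -2.2, 0],
  [-1, 9.2, -10.4, -4.5, 0],
  [-1, 13.8, -10.4, -6.7, -0.2],
])

```text
clock: 7.6
ee_pos: [490.0, -223.1, 134.5]
tcp_rot: [0.477, 0.523, -0.523, -0.475]
force: [1.3, -0.3, -2.4]
width: 15.0
```

Emit:
play_rows([
  [-1, 4.6, 0, -2.2, -0.1],
  [-1, 9.1, 0, -4.5, -0.3],
  [-1, 13.7, 0, -6.7, -0.4],
  [-1, 18.3, 0, -9, -0.6],
  [-1, 22.8, 0, -11.2, -0.8],
])

```text
clock: 8.22
ee_pos: [579.9, 14.9, 134.3]
tcp_rot: [0.472, 0.527, -0.526, -0.472]
force: [0.9, 0.3, -2.0]
width: 14.5
```

Emit:
play_rows([
  [-1, 4.5, 0, -2.3, -0.1],
  [-1, 4.5, 0, -2.3, -0.1],
  [-1, 4.5, 0, -2.3, -0.1],
])

```text
clock: 8.6
ee_pos: [597.0, 59.9, 133.8]
tcp_rot: [-0.472, -0.527, 0.527, 0.472]
force: [-0.2, -0.6, -2.3]
width: 14.4
```

```bash
python3 -c "
from h import *
p,a,m,s=pose(); print(p,np.degrees(a),s['width'],s['clock'],s['force'])
b=(610.5,-24.4,.11)
S,P=model(b,.28,0,29)
overlay('wrist','w5',S,P,(0,0,512,384),1.5)
"
```

```text
[597.00775453  59.91748637 133.81046101] 96.31006098659995 14.404703666691498 8.6 [-0.20256339 -0.60796596 -2.33138966]
```

View pics/w5.png

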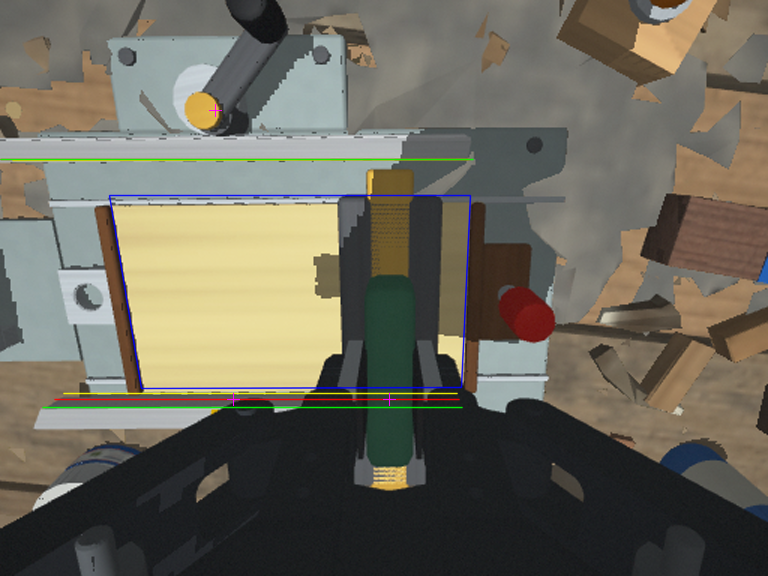

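```bash
python3 -c "
from h import *
p,a,m,s=pose()
top=p[2]-25+16
n=unproj('wrist',[(389.5/1.5,170/1.5)],top)[0]; f=unproj('wrist',[(389.5/1.5,487/1.5)],top)[0]
print(n,f,np.linalg.norm(f-n),(n+f)/2, p, np.degrees(np.arctan2((f-n)[1],(f-n)[0])))
"
```

```text
[529.93188374  52.90666201 124.80067653] [653.43746736  66.48265137 124.80067653] 124.24949365287043 [591.68467555  59.69465669 124.80067653] [596.88708955  59.08379449 133.80067653] 6.272886750416889
```

Emit:
play_rows([
  [-1, 0, 3, 0, 0],
  [-1, 0, 5.5, 0, 0],
  [-1, 0, 7, 0, 0],
  [-1, 0, 8, 0, 0],
  [-1, 0, 8.4, 0, 0],
])

```text
clock: 9.28
ee_pos: [597.4, 59.8, 49.2]
tcp_rot: [-0.472, -0.526, 0.527, 0.472]
force: [0.1, 0.3, -2.5]
width: 15.0
```

Emit:
play_rows([
  [-1, 0, 0.2, 0, 0],
  [-1, 0, 0.3, 0, 0],
  [-1, 0, 0.3, 0, 0],
])

```text
clock: 9.65
ee_pos: [597.6, 60.2, 47.0]
tcp_rot: [0.472, 0.527, -0.526, -0.472]
force: [-1.6, -1.2, 3.2]
width: 14.6
```

Emit:
play_rows([
  [-0.2, 0, 0, 0, 0],
  [0, 0, 0, 0, 0],
  [0, 0, -3, 0, 0],
  [0, 0, -7, 0, 0],
  [0, 0, -10, 0, 0],
])

```text
clock: 10.28
ee_pos: [597.6, 60.2, 147.8]
tcp_rot: [0.472, 0.527, -0.526, -0.472]
force: [0.3, 0.0, 1.4]
width: 43.0
```

```bash
python3 -c "
from h import *
p,a,m,s=pose(); print(p,np.degrees(a),s['width'],s['clock'],s['force'])
look('wrist','w6',['lever_knob','gauge'],dict(ZZ,gauge=22))
b=(610.5,-24.4,.11)
w=B2W(b,[[-100,0,0],[-3,85,0]]); print(w)
greenridge(62)
"
```

```text
[597.58619917  60.22341179 147.79258144] 96.28783829225176 43.03191662386018 10.275 [0.30752999 0.03789667 1.38592447]
wrist lever_knob 0.67 [176.4  10. ] [471.7  -9.3  66. ]
wrist gauge 0.88 [257.  186.6] [598.5  59.4  22. ]
[[511.1043902  -35.37783008   0.        ]
 [598.18697613  59.75693342   0.        ]]
ridge [257 182  12  22  99] ((591.5390014648438, 63.36145782470703), (17.401947021484375, 8.887716293334961), 6.7789306640625)
```

View pics/w6.png

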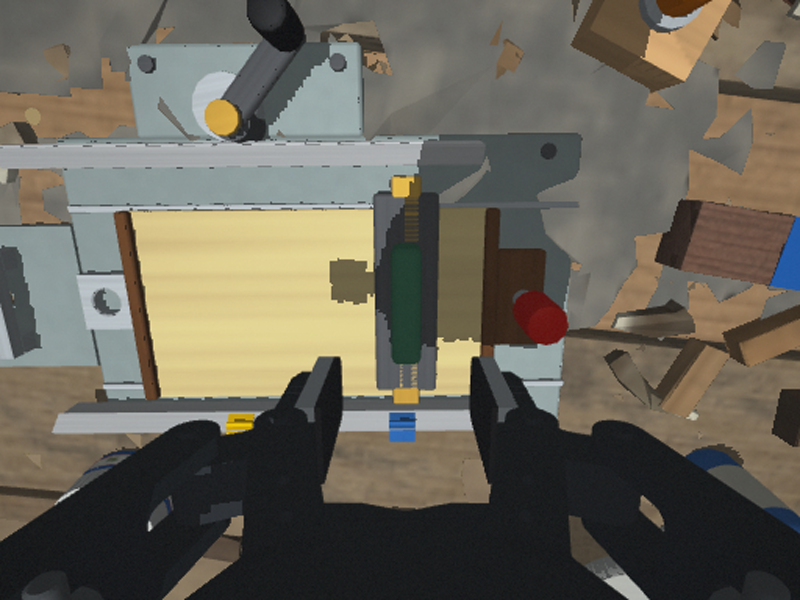

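Gauge rests across the lane at (405,290), beside the blue mark (402,425). Next, the lever knob at about (470,−10).

```bash
python3 -c "
from h import *
plan([(540,10,140,96.3),(470,-10,125,96.3)],jaw=0)
"
```

```text
[[0, -2.19, 0.33, 3.13, 0.0], [0, -4.38, 0.66, 6.27, 0.0], [0, -4.99, 1.41, 9.85, 0.0], [0, -5.6, 2.16, 13.44, 0.0]]
```

Emit:
play_rows([
  [0, -2.2, 0.3, 3.1, 0],
  [0, -4.4, 0.6, 6.3, 0],
  [0, -5, 1.4, 9.9, 0],
  [0, -5.6, 2.2, 13.4, 0],
  [0, -5.6, 2.2, 13.4, 0],
])

```text
clock: 11.1
ee_pos: [466.5, -11.0, 123.0]
tcp_rot: [-0.471, -0.525, 0.528, 0.473]
force: [-0.0, -0.1, -0.0]
width: 42.6
```

```bash
python3 -c "
from h import *
p,a,m,s=pose(); print(p,np.degrees(a),s['width'],s['clock'],s['force'])
look('wrist','w7',['lever_knob'],ZZ)
print(proj('wrist',[[470,-10,82],[511.1,-35.4,50]])*800/512)
"
```

```text
[466.5489749  -11.03576352 123.01679358] 96.20056643141875 42.61680242190799 11.1 [-0.02218626 -0.12007997 -0.00230939]
wrist lever_knob 0.75 [260.8 214.8] [473.6  -7.7  66. ]
[[403.19935102 339.67615437]
 [345.66072071 387.98327006]]
```

View pics/w7.png

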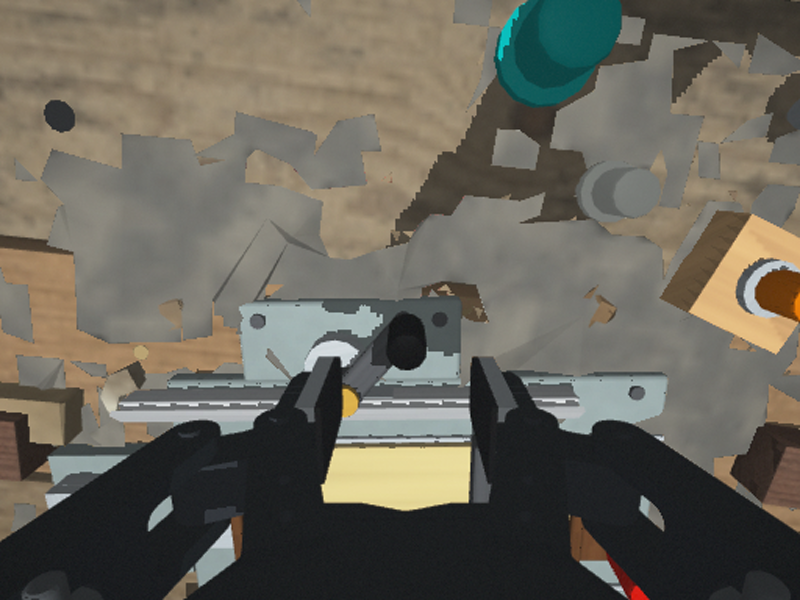

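Knob at (407,340), between the jaws. Descend.

Emit:
play_rows([
  [0, 0.1, 3, -0.4, 0],
  [0, 0.1, 6, -0.4, 0],
  [0, 0.1, 7.1, -0.4, 0],
  [-0.48, 0.1, 7.1, -0.4, 0],
  [-0.48, 0.1, 7.1, -0.4, 0],
], grip_force=20)

```text
clock: 11.82
ee_pos: [474.7, -8.7, 53.9]
tcp_rot: [0.472, 0.527, -0.526, -0.472]
force: [-0.1, -0.5, 0.4]
width: 22.5
```

```bash
python3 -c "
from h import *
p,a,m,s=pose(); print(p,np.degrees(a),s['width'],s['clock'],s['force'])
b=(610.5,-24.4,.11)
for e in (.25,.45,.65,.85,1.05,1.25,1.45,1.61):
  t=np.pi-.9+e; print(e,B2W(b,[[-100+50*np.cos(t),50*np.sin(t),66]])[0])
B2=[]
for e in (.25,.45,.65,.85,1.05,1.25,1.45,1.55,1.61):
  t=np.pi-.9+e; w=B2W(b,[[-100+50*np.cos(t),50*np.sin(t),0]])[0]; B2.append((w[0],w[1],p[2],np.degrees(a)))
plan(B2,jaw=-.48,step=13)
"
```

```text
[474.66884184  -8.65699316  53.93275925] 96.2900147731092 22.492638441741484 11.825 [-0.14515992 -0.4688174   0.36445691]
0.25 [468.21895614  -9.6710305   66.        ]
0.45 [463.96665693 -18.70347548  66.        ]
0.65 [461.59359039 -28.40067435  66.        ]
0.85 [461.19436321 -38.37603041  66.        ]
1.05 [462.7848913  -48.23185768  66.        ]
1.25 [466.30176533 -57.57523543  66.        ]
1.45 [471.60477863 -66.03367268  66.        ]
1.61 [476.99332984 -71.93512157  66.        ]
[[-0.48, -0.03, -0.0, 0.65, -0.0], [-0.48, -0.88, -0.0, 1.17, -0.0], [-0.48, -1.82, -0.0, 1.52, -0.0], [-0.48, -2.81, -0.0, 1.66, -0.0], [-0.48, -3.8, -0.0, 1.61, -0.0]]
[[-0.48, -0.97, -0.0, -0.25, -0.0], [-0.48, -1.87, -0.0, -0.68, -0.0], [-0.48, -2.28, -0.0, -0.96, -0.0], [-0.48, -2.51, -0.0, -1.15, -0.0]]
```

Emit:
play_rows([
  [-0.48, 0, 0, 0.6, 0],
  [-0.48, -0.9, 0, 1.1, 0],
  [-0.48, -1.8, 0, 1.5, 0],
  [-0.48, -2.8, 0, 1.7, 0],
  [-0.48, -3.8, 0, 1.6, 0],
])

```text
clock: 12.45
ee_pos: [459.9, -48.1, 53.5]
tcp_rot: [-0.47, -0.526, 0.527, 0.473]
force: [-3.4, 2.2, -0.4]
width: 22.5
```

```bash
python3 -c "
from h import *
p,a,m,s=pose(); print(p,np.degrees(a),s['width'],s['clock'],s['force'])
im=manip.capture('wrist');cv2.imwrite('pics/w8.png',cv2.resize(cv2.cvtColor(im,cv2.COLOR_RGB2BGR),(800,600)))
"
```

```text
[459.93990118 -48.07457528  53.505584  ] 96.35066148149149 22.53920623261781 12.45 [-3.43528135  2.16838817 -0.41403621]
```

View pics/w8.png

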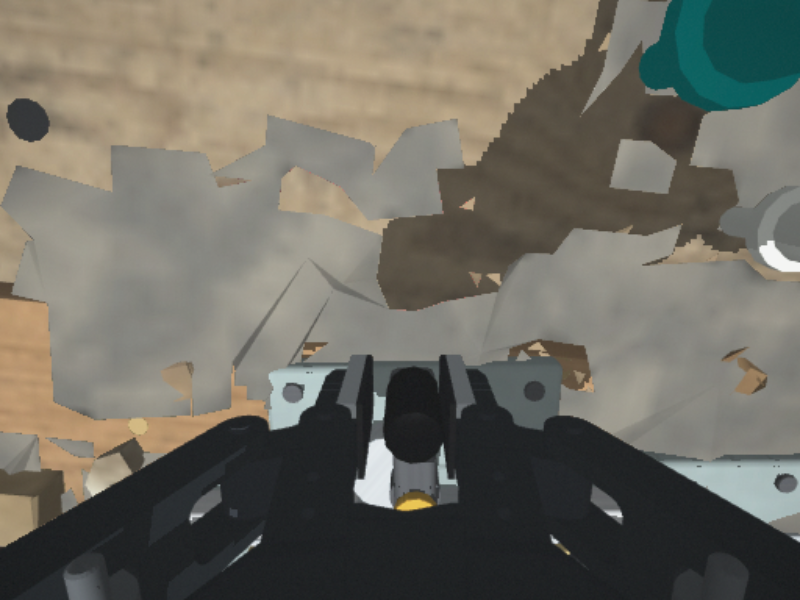

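Emit:
play_rows([
  [-0.48, -0.9, 0, -0.2, 0],
  [-0.48, -1.7, 0, -0.6, 0],
  [-0.48, -2.2, 0, -0.9, 0],
  [-0.48, -2.5, 0, -1.2, 0],
  [-0.48, -2.5, 0, -1.2, 0],
])

```text
clock: 13.12
ee_pos: [478.1, -72.2, 53.4]
tcp_rot: [0.473, 0.527, -0.526, -0.471]
force: [0.4, 0.5, -0.1]
width: 22.4
```

```bash
python3 -c "
from h import *
p,a,m,s=pose(); print(p,np.degrees(a),s['width'],s['clock'],s['force'])
k=p[:2]+2*np.array([.11,.994]); v=k-[511.1,-35.4]; print(np.linalg.norm(v), np.arctan2(v[1],v[0])%(2*np.pi)-.11-np.pi+.9)
"
```

```text
[478.1327848  -72.18862673  53.36240736] 96.26269607948271 22.351465555075315 13.125 [ 0.43778232  0.45176742 -0.05291861]
47.7856016371533 1.6057881697111949
```

Emit:
play_rows([
  [0, 0, 0, 0, 0],
  [0, 0, -4, 0, 0],
  [0, 0, -10, 0, 0],
  [0, 3, -15, 0, 0],
  [0, 6, -20, 0, 0],
])

```text
clock: 13.75
ee_pos: [470.5, -11.6, 255.2]
tcp_rot: [0.472, 0.527, -0.526, -0.472]
force: [1.9, 1.0, 0.5]
width: 42.8
```

Emit:
play_rows([
  [0, 3, 0, -2, 0],
  [0, 3, 0, -4, 0],
  [0, 3, 0, -4, 0],
])

```text
clock: 14.12
ee_pos: [508.1, 22.7, 253.4]
tcp_rot: [0.472, 0.527, -0.527, -0.471]
force: [-1.2, -0.1, -1.0]
width: 42.5
```

```bash
python3 -c "
from h import *
p,a,m,s=pose(); print(p,np.degrees(a),s['width'],s['clock'],s['force'])
b=(610.5,-24.4,.11)
look('wrist','x',['lever_knob','gauge'],dict(ZZ,gauge=22))
S,P=model(b,1.6,0,29.5)
overlay('wrist','w9',S,P,(100,60,300,225),2.66)
"
```

```text
[508.09740283  22.68513737 253.44741549] 96.35270748330265 42.53602851415299 14.125 [-1.19528191 -0.0791706  -1.00392932]
wrist lever_knob 0.68 [179.3 132.9] [470.2 -69.9  66. ]
wrist gauge 0.92 [279.2 239.2] [603.1  60.8  22. ]
wrist gauge 0.74 [334.7 252.9] [615.2 140.4  22. ]
wrist gauge 0.72 [378.9 121.2] [433.  163.2  22. ]
```

View pics/w9.png

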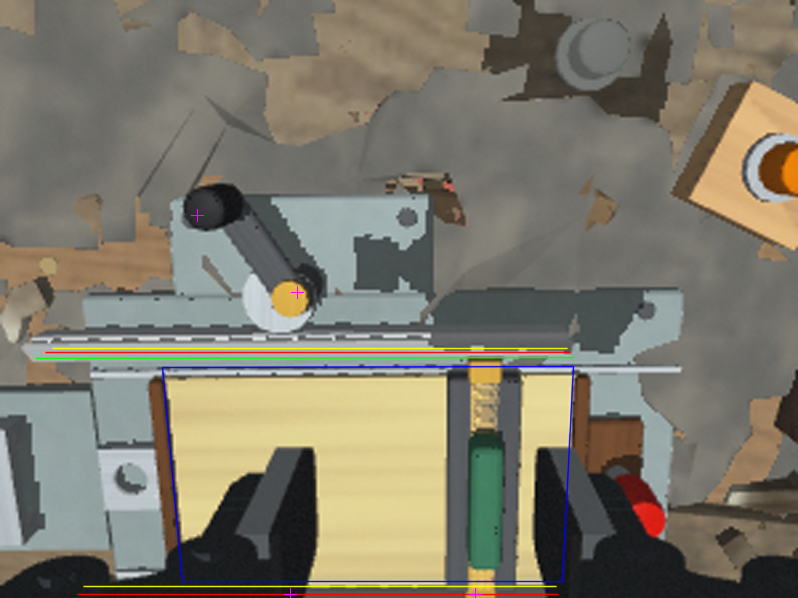

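```bash
python3 -c "
from h import *
plan([(598,60,130,96.3),(598,60,49,96.3)],jaw=0,step=45)
"
```

```text
[[0, 0.71, 3.08, -2.39, -0.0], [0, 1.42, 6.15, -4.78, -0.0], [0, 2.12, 9.23, -7.16, -0.1], [0, 2.83, 12.31, -9.55, -0.1], [0, 2.83, 16.36, -9.55, -0.1]]
[[0, 0.0, 4.05, 0.0, -0.0]]
```

Emit:
play_rows([
  [0, 0.7, 3, -2.4, 0],
  [0, 1.4, 6, -4.8, 0],
  [0, 2.1, 9.2, -7.2, 0],
  [0, 2.8, 12.3, -9.5, 0],
  [0, 2.8, 16.4, -9.5, 0],
])

```text
clock: 14.95
ee_pos: [600.0, 60.9, 88.5]
tcp_rot: [0.472, 0.527, -0.526, -0.471]
force: [-0.6, 0.0, -0.6]
width: 42.7
```

Emit:
play_rows([
  [0, 0, 2, 0, 0],
  [0, 0, 4, 0, 0],
  [0, 0, 4, 0, 0],
])

```text
clock: 15.32
ee_pos: [597.0, 59.7, 48.1]
tcp_rot: [-0.471, -0.526, 0.527, 0.473]
force: [0.2, 0.6, 0.3]
width: 42.5
```

```bash
python3 -c "
from h import *
p,a,m,s=pose(); print(p,np.degrees(a),s['width'],s['clock'],s['force'])
im=manip.capture('wrist');cv2.imwrite('pics/w10.png',cv2.resize(cv2.cvtColor(im,cv2.COLOR_RGB2BGR),(800,600)))
"
```

```text
[597.04441095  59.6658669   48.07485936] 96.24741686669812 42.491425975077455 15.325 [0.1541182  0.60043236 0.28815063]
```

View pics/w10.png

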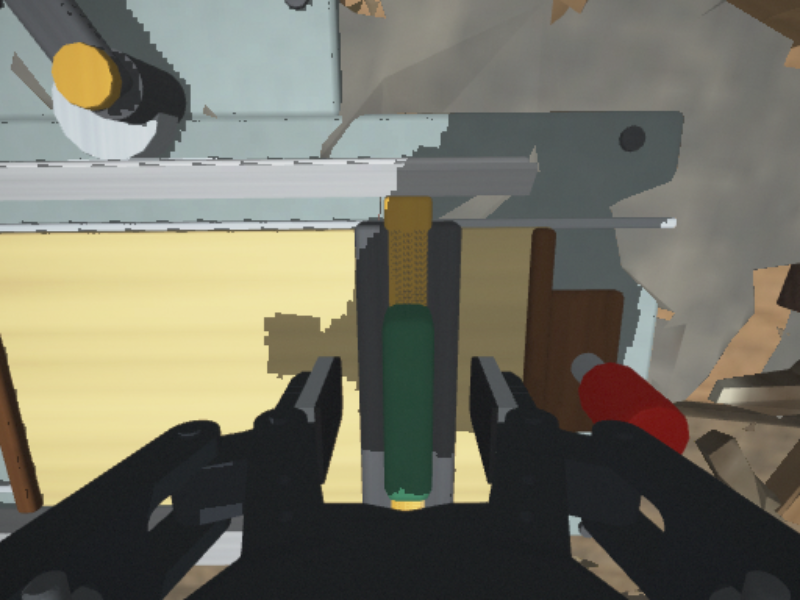

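Gauge is between the jaws and its near end (408,197) is up against the rail edge. I grip it and measure play directly.

Emit:
play_rows([
  [-1, 0, 0, 0, 0],
  [-1, 0, 0, 0, 0],
  [-1, 0, 0, 0, 0],
  [-1, 0, -0.2, 0, 0],
  [-1, 0, -0.2, 0, 0],
], grip_force=60)

```text
clock: 16.0
ee_pos: [598.8, 60.4, 51.7]
tcp_rot: [0.472, 0.527, -0.526, -0.472]
force: [1.0, -0.6, 0.2]
width: 14.1
```

Emit:
play_rows([
  [-1, 0, 0, -0.05, 0],
  [-1, 0, 0, -0.1, 0],
  [-1, 0, 0, -0.1, 0],
])

```text
clock: 16.38
ee_pos: [599.0, 60.4, 51.1]
tcp_rot: [-0.472, -0.527, 0.527, 0.472]
force: [0.3, -0.4, -2.0]
width: 13.9
```

Emit:
play_rows([
  [-1, 0, 0, -0.05, 0],
  [-1, 0, 0, -0.1, 0],
  [-1, 0, 0, -0.1, 0],
])

```text
clock: 16.75
ee_pos: [600.3, 60.6, 51.3]
tcp_rot: [-0.472, -0.527, 0.527, 0.472]
force: [-0.4, -0.8, -1.7]
width: 13.8
```

Emit:
play_rows([
  [-1, 0, 0, -0.05, 0],
  [-1, 0, 0, -0.1, 0],
  [-1, 0, 0, -0.1, 0],
])

```text
clock: 17.12
ee_pos: [600.7, 60.6, 51.2]
tcp_rot: [-0.472, -0.526, 0.527, 0.472]
force: [-2.8, -0.6, -0.1]
width: 14.0
```

Emit:
play_rows([
  [-1, 0, 0, -0.05, 0],
  [-1, 0, 0, -0.05, 0],
  [-1, 0, 0, -0.05, 0],
])

```text
clock: 17.5
ee_pos: [600.8, 60.6, 51.1]
tcp_rot: [-0.471, -0.526, 0.527, 0.472]
force: [-5.7, -1.1, 0.8]
width: 13.9
```

Emit:
play_rows([
  [-1, 0, 0, 0.1, 0],
  [-1, 0, 0, 0.1, 0],
  [-1, 0, 0, 0.1, 0],
])

```text
clock: 17.88
ee_pos: [600.8, 60.6, 51.3]
tcp_rot: [-0.472, -0.527, 0.527, 0.472]
force: [-3.1, -0.3, -0.7]
width: 14.4
```

Emit:
play_rows([
  [-1, 0, 0, 0.1, 0],
  [-1, 0, 0, 0.1, 0],
  [-1, 0, 0, 0.1, 0],
])

```text
clock: 18.25
ee_pos: [600.4, 60.6, 51.4]
tcp_rot: [0.472, 0.527, -0.526, -0.472]
force: [-0.4, -0.2, -2.0]
width: 14.4
```

Emit:
play_rows([
  [-1, 0, 0, 0.1, 0],
  [-1, 0, 0, 0.1, 0],
  [-1, 0, 0, 0.1, 0],
])

```text
clock: 18.62
ee_pos: [599.0, 60.4, 51.4]
tcp_rot: [0.472, 0.527, -0.527, -0.472]
force: [-0.0, 0.1, -0.7]
width: 13.9
```

Emit:
play_rows([
  [-1, 0, 0, 0.05, 0],
  [-1, 0, 0, 0.05, 0],
  [-1, 0, 0, 0.05, 0],
])

```text
clock: 19.0
ee_pos: [598.7, 60.4, 51.4]
tcp_rot: [0.472, 0.527, -0.526, -0.472]
force: [0.8, -0.5, -0.8]
width: 13.8
```

Emit:
play_rows([
  [-1, 0, 0, 0.05, 0],
  [-1, 0, 0, 0.05, 0],
  [-1, 0, 0, 0.05, 0],
])

```text
clock: 19.38
ee_pos: [598.5, 60.3, 51.5]
tcp_rot: [0.472, 0.527, -0.526, -0.471]
force: [4.3, 0.6, -1.9]
width: 14.1
```

Emit:
play_rows([
  [-1, 0, 0, 0.05, 0],
  [-1, 0, 0, 0.05, 0],
  [-1, 0, 0, 0.05, 0],
])

```text
clock: 19.75
ee_pos: [598.4, 60.3, 51.6]
tcp_rot: [0.472, 0.527, -0.526, -0.471]
force: [5.3, 0.9, -0.2]
width: 14.0
```

Emit:
play_rows([
  [-1, 0, 0, 0.05, 0],
  [-1, 0, 0, 0.05, 0],
  [-1, 0, 0, 0.05, 0],
])

```text
clock: 20.12
ee_pos: [598.3, 60.3, 51.7]
tcp_rot: [0.473, 0.527, -0.526, -0.471]
force: [6.2, 1.1, -1.4]
width: 14.1
```

Play measured about 1.9 mm (fence contact at TCP x≈600.6, rail contact ≈598.6), so gap ≈ 135.9 mm: a good setting. I recentre the gauge and slide it along the lane.

Emit:
play_rows([
  [-1, 0, 0.1, -0.2, 0],
  [-1, 0, 0.1, -0.2, 0],
  [-1, -1, 0.1, -0.2, 0],
  [-1, -2, 0.1, -0.2, 0],
  [-1, -3, 0.1, -0.2, 0],
])

```text
clock: 20.75
ee_pos: [602.0, 32.2, 50.6]
tcp_rot: [0.471, 0.527, -0.527, -0.472]
force: [2.2, 5.3, 5.7]
width: 14.2
```

Emit:
play_rows([
  [-1, -1, 0, 0, 0],
  [-1, -2, 0, 0, 0],
  [-1, -3, 0, 0, 0],
  [-1, -3, 0, 0, 0],
])

```text
clock: 21.25
ee_pos: [605.7, 0.4, 50.5]
tcp_rot: [0.472, 0.527, -0.526, -0.472]
force: [3.4, -0.5, 3.2]
width: 14.1
```

Emit:
play_rows([
  [-1, -1, 0, 0, 0],
  [-1, -2, 0, 0, 0],
  [-1, -3, 0, 0, 0],
  [-1, -3.5, 0, 0, 0],
  [-1, -3.5, 0, 0, 0],
])

```text
clock: 21.88
ee_pos: [609.6, -33.1, 50.6]
tcp_rot: [0.472, 0.527, -0.526, -0.472]
force: [2.4, 2.6, 4.7]
width: 14.2
```

```bash
python3 -c "
from h import *
p,a,m,s=pose(); print(p,np.degrees(a),s['width'],s['clock'],s['force'])
b=(610.5,-24.4,.11); d=p[:2]-np.array(b[:2]);c,q=np.cos(.11),np.sin(.11); print('base',c*d[0]+q*d[1],-q*d[0]+c*d[1])
im=manip.capture('wrist');cv2.imwrite('pics/w11.png',cv2.resize(cv2.cvtColor(im,cv2.COLOR_RGB2BGR),(800,600)))
"
```

```text
[609.63852756 -33.05708182  50.55268657] 96.32618763563822 14.240949211365011 21.875 [2.40694207 2.63868072 4.73391406]
base -1.8066255225935706 -8.510188287197126
```

View pics/w11.png

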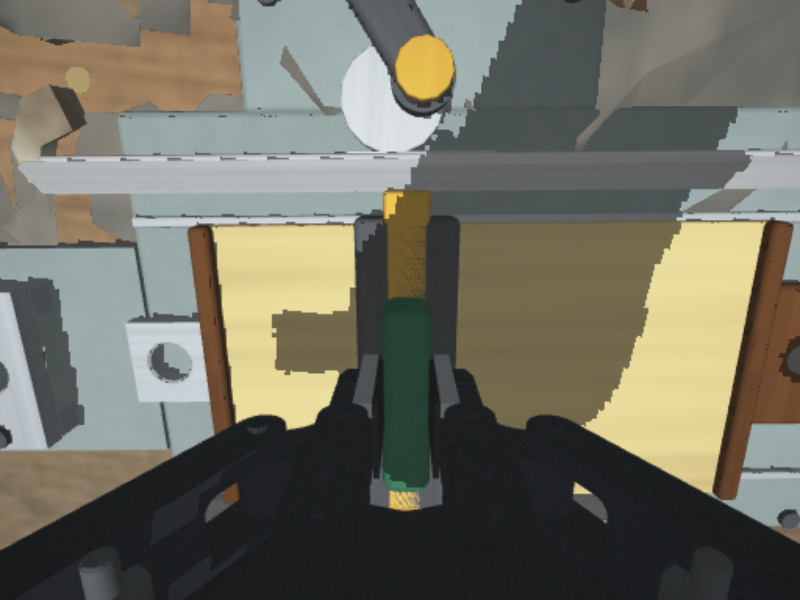

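Gauge proved at base y≈−8 (past yellow). Lift and return to the board.

```bash
python3 -c "
from h import *
p,a,m,s=pose()
n=unproj('wrist',[(407/1.5625,190/1.5625)],38)[0]; print(n, p, (n+67*np.array([np.cos(a-np.pi/2),np.sin(a-np.pi/2),0]))-p)
plan([(609,-33,140,96.3),(470,-330,140,98.3),(431,-361,110,98.3)],jaw=-1)
"
```

```text
[546.73294387 -38.47214419  38.        ] [609.63972188 -33.07024563  50.55333197] [  3.68536081   1.97963565 -12.55333197]
[[-1, 0.01, -4.47, 0.03, 0.0], [-1, 0.01, -8.94, 0.06, 0.0], [-1, -4.65, -8.94, 2.91, -0.3], [-1, -9.32, -8.94, 5.76, -0.6], [-1, -13.98, -8.94, 8.61, -1.0]]
[[-1, -4.62, -0.0, 2.93, -0.3], [-1, -9.23, -0.0, 5.85, -0.7], [-1, -13.85, -0.0, 8.78, -1.0], [-1, -15.14, 1.5, 10.91, -1.0], [-1, -16.43, 3.0, 13.04, -1.0]]
```

Emit:
play_rows([
  [-1, 0, -4.5, 0, 0],
  [-1, 0, -9, 0, 0],
  [-1, -4.6, -9, 2.9, -0.3],
  [-1, -9.3, -9, 5.8, -0.6],
  [-1, -14, -9, 8.6, -1],
])

```text
clock: 22.55
ee_pos: [536.4, -183.6, 139.6]
tcp_rot: [-0.466, -0.53, 0.532, 0.468]
force: [0.7, -1.5, -1.7]
width: 14.7
```

Emit:
play_rows([
  [-1, -4.6, 0, 2.9, -0.3],
  [-1, -9.2, 0, 5.9, -0.7],
  [-1, -13.9, 0, 8.8, -1],
  [-1, -15.1, 1.5, 11, -1],
  [-1, -16.4, 3, 13.3, -1],
])

```text
clock: 23.18
ee_pos: [425.3, -362.2, 109.2]
tcp_rot: [-0.462, -0.534, 0.535, 0.464]
force: [-0.3, 0.3, -1.8]
width: 14.3
```

Emit:
play_rows([
  [-1, 0, 0, 0, 0],
  [-1, 0, 0, 0, 0],
])

```text
clock: 23.42
ee_pos: [427.7, -361.4, 109.9]
tcp_rot: [0.462, 0.535, -0.535, -0.463]
force: [0.4, 0.5, -1.9]
width: 14.3
```

```bash
python3 -c "
from h import *
p,a,m,s=pose(); print(p,np.degrees(a),s['width'],s['clock'],s['force'])
im=manip.capture('wrist');cv2.imwrite('pics/w12.png',cv2.resize(cv2.cvtColor(im,cv2.COLOR_RGB2BGR),(800,600)))
for d in manip.outline_of('wrist','gauge_board')[:2]:
    ys,xs=np.nonzero(d['pixels']); W=unproj('wrist',np.c_[xs,ys],6)[:,:2].astype(np.float32); print(d['confidence'],cv2.minAreaRect(W))
plan([(427,-361.5,36,98)],jaw=-1,step=25)
"
```

```text
[ 427.65489564 -361.4024081   109.93919323] 98.30480991114854 14.345144129717736 23.425 [ 0.42155636  0.51552343 -1.89105199]
0.95 ((411.9803771972656, -367.61944580078125), (118.410888671875, 69.29183959960938), 8.029037475585938)
[[-1, 0.0, 2.48, 0.05, 0.1], [-1, 0.01, 4.96, 0.11, 0.3], [-1, 0.01, 7.44, 0.16, 0.4]]
```

View pics/w12.png

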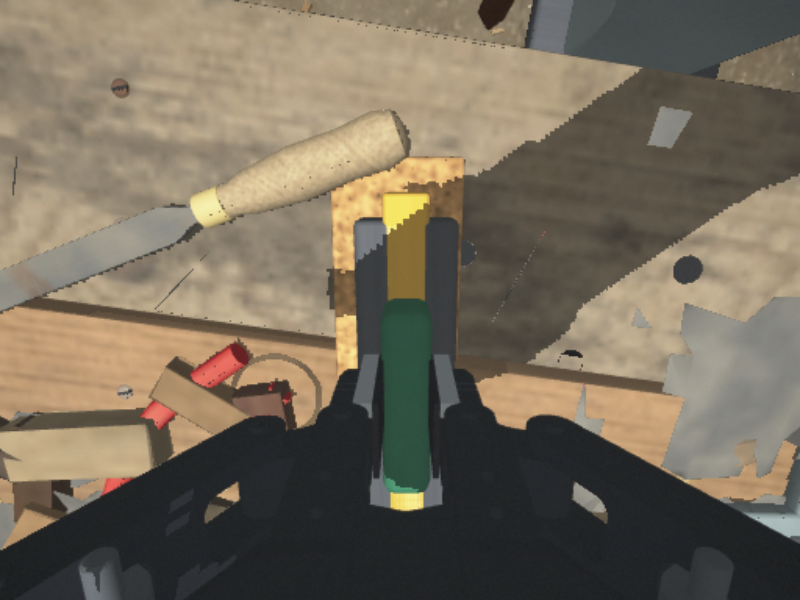

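Emit:
play_rows([
  [-1, -0.2, 2.5, 0, 0],
  [-1, -0.2, 5, 0, 0],
  [-1, -0.2, 6.8, 0, 0],
  [-1, -0.2, 7.3, 0, 0],
  [-1, -0.2, 7.6, 0, 0],
])

```text
clock: 24.15
ee_pos: [428.8, -364.0, 34.5]
tcp_rot: [0.463, 0.535, -0.535, -0.462]
force: [1.8, 3.4, 12.2]
width: 14.2
```

Emit:
play_rows([
  [-1, 0, 0, 0, 0],
  [-1, 0, 0, 0, 0],
])

```text
clock: 24.4
ee_pos: [428.6, -364.1, 35.0]
tcp_rot: [0.463, 0.535, -0.535, -0.462]
force: [0.1, 1.8, 1.2]
width: 14.4
```

Touching down. Release, lift and check.

Emit:
play_rows([
  [-0.2, 0, 0, 0, 0],
  [0, 0, 0, 0, 0],
  [0, 0, -4, 0, 0],
  [0, 0, -9, 0, 0],
  [0.5, 0, -15, -5, 0],
])

```text
clock: 25.02
ee_pos: [465.1, -359.5, 173.9]
tcp_rot: [-0.463, -0.533, 0.534, 0.464]
force: [1.5, -0.6, -0.4]
width: 59.3
```

Emit:
play_rows([
  [1, 0, -3, -2, 0],
  [1, 0, -3, -2, 0],
  [1, 0, -3, -2, 0],
])

```text
clock: 25.4
ee_pos: [486.6, -355.4, 201.6]
tcp_rot: [-0.462, -0.535, 0.535, 0.463]
force: [-0.7, -0.8, 0.3]
width: 85.2
```

```bash
python3 -c "
from h import *
p,a,m,s=pose(); print(p,np.degrees(a),s['width'],s['clock'],s['force'])
look('wrist','w13',['blank_1'],ZZ)
for n,z in(('gauge',22),('gauge_board',6),('blank_1',30)):
  for d in manip.outline_of('wrist',n)[:2]:
    ys,xs=np.nonzero(d['pixels']); W=unproj('wrist',np.c_[xs,ys],z)[:,:2].astype(np.float32)
    print(n,d['confidence'],cv2.minAreaRect(W))
"
```

```text
[ 486.60176725 -355.35299298  201.60181879] 98.27387087629918 85.23863708408534 25.4 [-0.69015508 -0.78291511  0.26380676]
wrist blank_1 0.77 [297.1 249. ] [ 578.5 -291.8    0. ]
gauge 0.93 ((432.3479309082031, -362.1539611816406), (133.00164794921875, 35.774452209472656), 8.117941856384277)
gauge_board 0.79 ((427.9333801269531, -365.1516418457031), (153.73260498046875, 69.46967315673828), 7.930293560028076)
blank_1 0.83 ((572.881103515625, -293.5242919921875), (127.26863861083984, 53.863773345947266), 88.11577606201172)
```

View pics/w13.png

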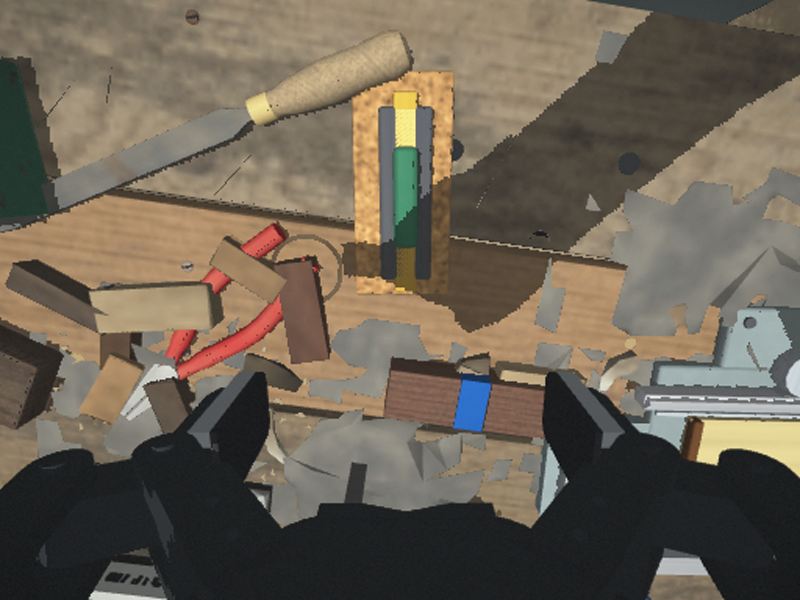

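Gauge sits within ~4 mm of board centre, same angle. Now the right-hand blank with the blue band at (475,400): rotate the tool and look closer, checking the clearance to the glue bottle.

```bash
python3 -c "
from h import *
manip.capture('top');manip.capture('scene')
for c in ('top','scene'):
  for n in ('glue_bottle','dust_jar','oil_bottle'):
    for d in manip.pinpoint(c,n)[:2]: print(c,n,round(d['confidence'],2),unproj(c,d['point'],0)[0].round())
plan([(560,-290,220,5)],jaw=1)
"
```

```text
top glue_bottle 0.72 [ 724. -282.    0.]
top dust_jar 0.7 [749. 211.   0.]
top dust_jar 0.66 [445. 164.   0.]
top oil_bottle 0.57 [718. 289.   0.]
scene dust_jar 0.91 [767. 218.   0.]
scene oil_bottle 0.58 [720. 292.   0.]
scene oil_bottle 0.53 [781. 213.   0.]
[[1, 0.49, -0.16, -0.74, 8.5], [1, 0.99, -0.32, -1.47, 17.0], [1, 1.48, -0.48, -2.21, 25.4], [1, 1.98, -0.64, -2.95, 33.9], [1, 2.47, -0.8, -3.68, 42.4]]
[[1, 0.86, -0.16, -0.21, 8.5], [1, 1.72, -0.32, -0.42, 17.0], [1, 2.59, -0.48, -0.63, 25.4], [1, 3.45, -0.64, -0.84, 33.9], [1, 4.31, -0.8, -1.05, 42.4]]
[[1, 0.78, -0.16, 0.43, 8.5]]
```

Emit:
play_rows([
  [1, 0.5, -0.2, -0.7, 8.5],
  [1, 1, -0.3, -1.5, 17],
  [1, 1.5, -0.5, -2.2, 25.5],
  [1, 2, -0.6, -3, 34],
  [1, 2.5, -0.8, -3.7, 42.5],
])

```text
clock: 26.68
ee_pos: [521.0, -325.1, 210.4]
tcp_rot: [0.626, 0.329, -0.329, -0.626]
force: [0.7, 1.3, 0.4]
width: 85.1
```

Emit:
play_rows([
  [1, 0.9, -0.2, -0.2, 8.5],
  [1, 1.7, -0.3, -0.4, 17],
  [1, 2.6, -0.5, -0.6, 25.5],
  [1, 3.5, -0.6, -0.8, 34],
  [1, 4.3, -0.8, -1, 42.5],
])

```text
clock: 27.3
ee_pos: [553.4, -295.1, 218.4]
tcp_rot: [-0.703, -0.08, 0.08, 0.703]
force: [-0.2, 0.8, 0.3]
width: 85.4
```

Emit:
play_rows([
  [1, 0.8, 0, 0.4, 8.5],
  [1, 0.8, 0, 0.4, 8.5],
  [1, 0.8, 0, 0.4, 8.5],
])

```text
clock: 27.68
ee_pos: [559.7, -289.9, 218.3]
tcp_rot: [0.707, 0.031, -0.031, -0.706]
force: [-1.0, -0.5, 0.1]
width: 85.4
```

```bash
cat >> h.py <<'E'
def blueband(ztop=30,cam='wrist',box=None):
    """lateral blue band on blank's top: returns min-area rects of blue comps"""
    im=manip.capture(cam); hsv=cv2.cvtColor(im,cv2.COLOR_RGB2HSV)
    m=((hsv[...,0]>100)&(hsv[...,0]<125)&(hsv[...,1]>130)&(hsv[...,2]>50)).astype(np.uint8)
    if box: k=np.zeros_like(m);k[box[1]:box[3],box[0]:box[2]]=1;m*=k
    n,l,st,c=cv2.connectedComponentsWithStats(m)
    for i in range(1,n):
        if st[i,4]>60:
            ys,xs=np.nonzero(l==i); W=unproj(cam,np.c_[xs,ys],ztop)[:,:2].astype(np.float32); print('blue',st[i],cv2.minAreaRect(W))
E
python3 -c "
from h import *
p,a,m,s=pose(); print(p,np.degrees(a),s['width'],s['clock'],s['force'])
look('wrist','w14',['blank_1'],ZZ)
blueband()
for d in manip.outline_of('wrist','blank_1')[:2]:
    ys,xs=np.nonzero(d['pixels']); W=unproj('wrist',np.c_[xs,ys],30)[:,:2].astype(np.float32)
    print(d['confidence'],cv2.minAreaRect(W))
"
```

```text
[ 559.67386646 -289.92695999  218.30753116] 4.97030232190641 85.43003343360365 27.675 [-0.9516559  -0.46495162  0.07851513]
wrist blank_1 0.93 [276.  167.7] [ 578.9 -287.2    0. ]
blue [259 165  36  21 656] ((577.8844604492188, -290.5407409667969), (40.06343460083008, 21.93572998046875), 0.05264399200677872)
0.63 ((578.0142822265625, -290.0408935546875), (129.61546325683594, 40.614864349365234), 89.92871856689453)
```

View pics/w14.png

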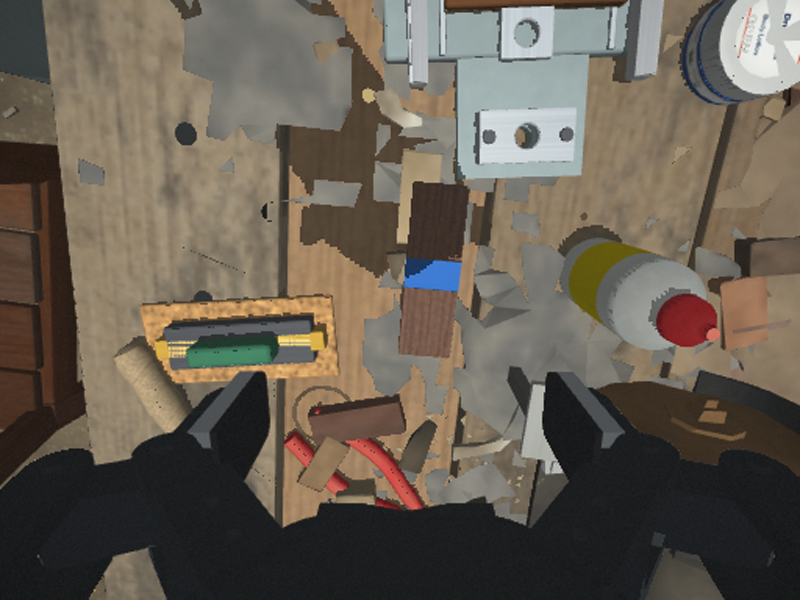

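Blank 2 is clear at (433,268): centre (578,−290), long axis along world y, size reads 130×40. The glue bottle (620,290) is well clear. Grip near the band, below the loose stick (420,200).

```bash
python3 -c "
from h import *
plan([(578,-295,90,0),(578,-295,8,0)],jaw=1,step=45)
"
```

```text
[[1, 0.6, 4.28, -0.21, 1.6], [1, 1.2, 8.56, -0.42, 3.2], [1, 1.79, 12.85, -0.63, 4.8], [1, 1.79, 16.95, -0.63, 4.8], [1, 1.79, 21.05, -0.63, 4.8]]
```

Emit:
play_rows([
  [1, 0.6, 4.3, -0.2, 1.7],
  [1, 1.2, 8.6, -0.4, 3.3],
  [1, 1.8, 12.9, -0.6, 5],
  [1, 1.8, 17, -0.6, 5],
  [1, 1.8, 19.5, -0.6, 5],
])

```text
clock: 28.5
ee_pos: [577.6, -294.1, 21.3]
tcp_rot: [-0.707, 0.002, -0.001, 0.707]
force: [0.2, -0.3, -0.2]
width: 85.3
```

Emit:
play_rows([
  [1, 0, 1.2, 0, 0],
  [1, 0, 1.4, 0, 0],
  [1, 0, 1.4, 0, 0],
])

```text
clock: 28.88
ee_pos: [578.9, -294.6, 10.2]
tcp_rot: [0.707, -0.001, 0.002, -0.707]
force: [0.2, 0.2, 0.3]
width: 85.4
```

Emit:
play_rows([
  [-1, 0, 0, 0, 0],
  [-1, 0, 0, 0, 0],
  [-1, 0, 0, 0, 0],
  [-1, 0, 0, 0, 0],
])

```text
clock: 29.38
ee_pos: [578.8, -294.3, 10.1]
tcp_rot: [0.707, -0.001, 0.002, -0.707]
force: [-0.0, 0.9, 6.7]
width: 38.9
```

```bash
python3 -c "
from h import *
b=(610.5,-24.4,.11)
w=B2W(b,[[6,-36.5,0]])[0]; print(w)
plan([(578,-294,120,0),(w[0],w[1],120,96.3)],jaw=-1)
"
```

```text
[620.47064457 -60.02072777   0.        ]
[[-1, -0.04, -5.49, 0.02, -0.1], [-1, -0.08, -10.99, 0.03, -0.2], [-1, 0.3, -10.99, 2.16, -9.0], [-1, 0.68, -10.99, 4.29, -17.7], [-1, 1.06, -10.99, 6.42, -26.5]]
[[-1, 1.29, -0.0, 1.74, -8.8], [-1, 2.57, -0.0, 3.47, -17.5], [-1, 3.86, -0.0, 5.21, -26.3], [-1, 5.15, -0.0, 6.95, -35.0], [-1, 6.44, -0.0, 8.68, -43.8]]
[[-1, 2.13, -0.0, 0.36, -8.8], [-1, 4.26, -0.0, 0.73, -17.5], [-1, 6.39, -0.0, 1.09, -26.3]]
```

Emit:
play_rows([
  [-1, 0, -5.5, 0, 0],
  [-1, 0, -11, 0, 0],
  [-1, 0.3, -11, 2.2, -9],
  [-1, 0.7, -11, 4.3, -18],
  [-1, 1.1, -11, 6.4, -26.5],
])

```text
clock: 30.0
ee_pos: [589.6, -229.3, 119.6]
tcp_rot: [-0.688, -0.163, 0.163, 0.688]
force: [-0.4, 0.2, -1.5]
width: 38.8
```

Emit:
play_rows([
  [-1, 1.3, 0, 1.7, -8.8],
  [-1, 2.6, 0, 3.5, -17.5],
  [-1, 3.9, 0, 5.2, -26.3],
  [-1, 5.2, 0, 7, -35],
  [-1, 6.4, 0, 8.7, -43.8],
])

```text
clock: 30.62
ee_pos: [608.4, -123.1, 119.3]
tcp_rot: [-0.578, -0.408, 0.408, 0.578]
force: [-0.1, 0.9, -1.8]
width: 38.8
```

Emit:
play_rows([
  [-1, 2.1, 0, 0.4, -8.8],
  [-1, 4.3, 0, 0.7, -17.5],
  [-1, 6.4, 0, 1.1, -26.2],
  [-1, 6.4, 0, 1.1, -26.2],
  [-1, 6.4, 0, 1.1, -26.2],
])

```text
clock: 31.25
ee_pos: [619.6, -61.0, 119.3]
tcp_rot: [-0.473, -0.526, 0.526, 0.473]
force: [-0.4, -1.0, -1.6]
width: 38.5
```

```bash
python3 -c "
from h import *
p,a,m,s=pose(); print(p,np.degrees(a),s['width'],s['clock'],s['force'])
b=(610.5,-24.4,.11)
S,P=model(b,1.57,0,29.5)
overlay('wrist','w15',S,P,(0,0,512,384),1.5)
plan([(620.5,-60,34,96.3)],jaw=-1,step=25)
"
```

```text
[619.61940177 -60.99849502 119.31709503] 96.10412042824254 38.499111104322736 31.25 [-0.35930698 -0.99776307 -1.6156401 ]
[[-1, 0.03, 2.13, -0.03, -0.1], [-1, 0.06, 4.27, -0.05, -0.1], [-1, 0.09, 6.4, -0.08, -0.2], [-1, 0.12, 8.53, -0.1, -0.2]]
```

View pics/w15.png

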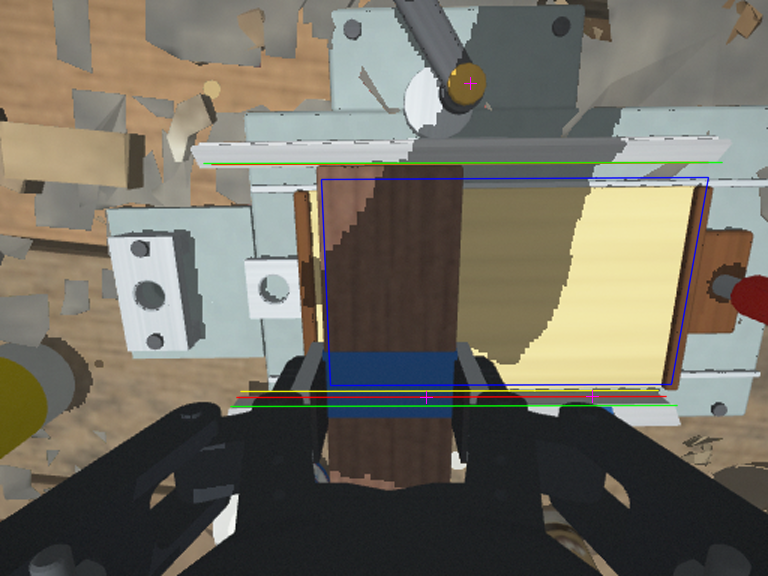

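```bash
python3 -c "
from h import *
p,a,m,s=pose()
n=unproj('wrist',[(390/1.5,166/1.5)],p[2]-10+30)[0]; c=n[:2]+65*np.array([np.cos(a-np.pi/2),np.sin(a-np.pi/2)])
print(n,c,p)
def inv(w,b=(610.5,-24.4,.11)):
    cc,q=np.cos(b[2]),np.sin(b[2]);d=np.array(w)-b[:2];return (cc*d[0]+q*d[1],-q*d[0]+cc*d[1])
print(inv(c),inv(p[:2]))
"
```

```text
[551.49140461 -67.32398629 139.32431081] [616.1239314  -60.42206762] [619.58407786 -61.2811195  119.32431081]
(np.float64(1.6354995303683704), np.float64(-36.42173940254471)) (np.float64(4.980427954054035), np.float64(-37.6554482631437))
```

Emit:
play_rows([
  [-1, -0.5, 2.5, 0, -0.2],
  [-1, -0.5, 5, 0, -0.2],
  [-1, -0.5, 7, 0, -0.2],
  [-1, -0.5, 8, 0, -0.2],
  [-1, -0.5, 8.5, 0, -0.2],
])

```text
clock: 31.92
ee_pos: [620.5, -65.2, 33.9]
tcp_rot: [-0.471, -0.527, 0.527, 0.471]
force: [0.2, 1.1, -1.6]
width: 39.2
```

Emit:
play_rows([
  [-1, 0, 0.1, 0, 0],
  [-1, 0, 0.2, 0, 0],
  [-1, 0, 0.2, 0, 0],
])

```text
clock: 32.3
ee_pos: [620.7, -65.0, 32.8]
tcp_rot: [0.471, 0.528, -0.527, -0.471]
force: [0.8, -0.1, -1.8]
width: 39.0
```

Emit:
play_rows([
  [-1, 0, 0.1, 0, 0],
  [-1, 0, 0.15, 0, 0],
  [-1, 0, 0.15, 0, 0],
])

```text
clock: 32.67
ee_pos: [620.8, -65.0, 32.1]
tcp_rot: [0.471, 0.528, -0.527, -0.471]
force: [-2.9, 0.5, 9.7]
width: 38.7
```

Emit:
play_rows([
  [0.1, 0, 0, 0, 0],
  [0.3, 0, 0, 0, 0],
  [0.3, 0, -4, 0, 0],
  [0.3, 0, -9, 0, 0],
  [0.5, 0, -14, 0, 0],
])

```text
clock: 33.3
ee_pos: [620.3, -65.0, 172.0]
tcp_rot: [-0.471, -0.527, 0.528, 0.471]
force: [1.1, -0.0, 0.1]
width: 64.3
```

Emit:
play_rows([
  [1, 5, -3, 3, 0],
  [1, 8, -6, 6, 0],
  [1, 8, -6, 6, 0],
  [1, 8, -6, 6, 0],
])

```text
clock: 33.8
ee_pos: [552.2, 7.5, 230.9]
tcp_rot: [0.471, 0.528, -0.527, -0.471]
force: [-0.1, -1.0, -0.5]
width: 85.3
```

```bash
python3 -c "
from h import *
p,a,m,s=pose(); print(p,np.degrees(a),s['width'],s['clock'],s['force'])
look('wrist','w16',['blank_1','tray_centre','lever_knob'],dict(ZZ))
blueband(52)
manip.capture('scene');manip.capture('top')
for c in('scene','top'):
  for d in manip.pinpoint(c,'blank_1'): print(c,round(d['confidence'],2),np.round(d['point']),unproj(c,d['point'],0)[0].round())
"
```

```text
[552.20028573   7.54877915 230.92188844] 96.50211778320295 85.26140489066938 33.8 [-0.14549956 -0.99713099 -0.48664761]
wrist blank_1 0.63 [468.1 186.4] [546.9 281.9   0. ]
wrist blank_1 0.56 [195.3 215.1] [626.6 -70.1   0. ]
wrist tray_centre 0.61 [246.4 214.9] [610.5  -2.   22. ]
wrist lever_knob 0.64 [190.4  92.2] [473.1 -69.6  66. ]
blue [472 174  29  38 617] ((543.364501953125, 260.88092041015625), (29.71331787109375, 39.68049240112305), 86.99429321289062)
blue [174 208  39  25 663] ((614.3133544921875, -61.63547897338867), (27.66764259338379, 47.060203552246094), 12.53975772857666)
blue [289 269  13   7  85] ((666.3048706054688, 64.7038345336914), (8.186676025390625, 14.901071548461914), 6.428506851196289)
blue [289 277  13   6  70] ((676.5159301757812, 66.13180541992188), (6.925515651702881, 14.866950035095215), 6.42719841003418)
blue [435 287  24   8 131] ((670.6671752929688, 255.83346557617188), (9.918061256408691, 29.826406478881836), 6.424245357513428)
scene 0.71 [275. 209.] [625. -15.   0.]
scene 0.68 [186. 174.] [542. 279.  -0.]
scene 0.65 [289. 216.] [634. -58.   0.]
scene 0.45 [223. 146.] [712. 288.   0.]
top 0.62 [188. 197.] [540. 273.   0.]
top 0.46 [284. 176.] [613. -81.   0.]
```

View pics/w16.png

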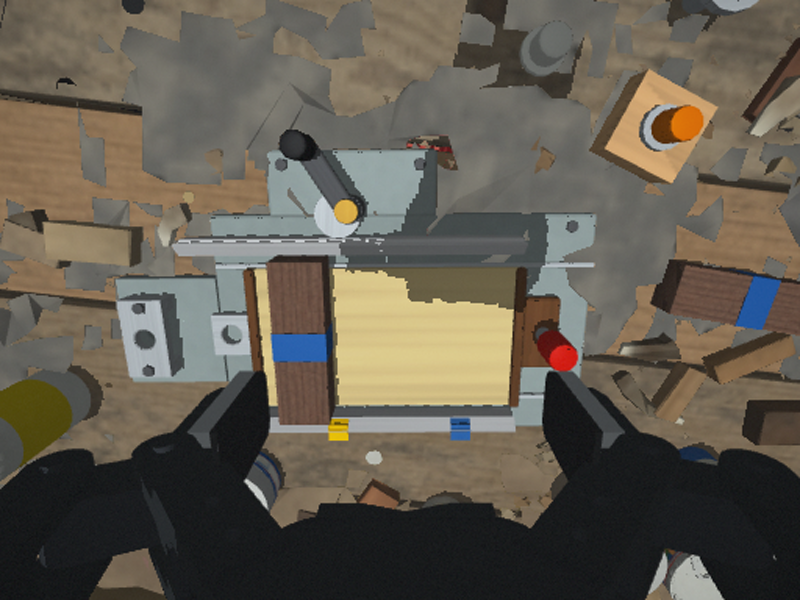

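Blank lies flat across the lane at (300,340). Only one more blank shows: (760,300). Going to it.

```bash
python3 -c "
from h import *
plan([(540,262,220,0)],jaw=1)
"
```

```text
[[1, 2.31, 0.09, -0.15, 8.8], [1, 4.62, 0.19, -0.31, 17.5], [1, 6.94, 0.28, -0.46, 26.3], [1, 9.25, 0.38, -0.61, 35.1], [1, 11.56, 0.47, -0.77, 43.8]]
[[1, 1.77, 0.09, 1.49, 8.8], [1, 3.55, 0.19, 2.98, 17.5], [1, 5.32, 0.28, 4.47, 26.3], [1, 7.09, 0.38, 5.96, 35.1], [1, 8.87, 0.47, 7.46, 43.8]]
[[1, 0.25, 0.09, 2.3, 8.8]]
```

Emit:
play_rows([
  [1, 2.3, 0.1, -0.2, 8.8],
  [1, 4.6, 0.2, -0.3, 17.5],
  [1, 6.9, 0.3, -0.5, 26.3],
  [1, 9.3, 0.4, -0.6, 35],
  [1, 11.6, 0.5, -0.8, 43.8],
])

```text
clock: 34.88
ee_pos: [546.6, 124.7, 225.7]
tcp_rot: [0.634, 0.312, -0.312, -0.634]
force: [-0.1, -0.6, -0.2]
width: 85.5
```

Emit:
play_rows([
  [1, 1.8, 0.1, 1.5, 8.8],
  [1, 3.6, 0.2, 3, 17.5],
  [1, 5.3, 0.3, 4.5, 26.3],
  [1, 7.1, 0.4, 6, 35],
  [1, 8.9, 0.5, 7.5, 43.8],
])

```text
clock: 35.5
ee_pos: [540.9, 240.9, 220.7]
tcp_rot: [0.705, 0.053, -0.053, -0.705]
force: [0.2, -0.8, 0.1]
width: 85.5
```

Emit:
play_rows([
  [1, 0.3, 0, 2.3, 8.8],
  [1, 0.3, 0, 2.3, 8.8],
  [1, 0.3, 0, 2.3, 8.8],
])

```text
clock: 35.88
ee_pos: [540.4, 262.4, 220.7]
tcp_rot: [0.707, 0.001, -0.001, -0.707]
force: [-0.0, -0.1, -0.2]
width: 85.5
```

```bash
python3 -c "
from h import *
p,a,m,s=pose(); print(p,np.degrees(a),s['width'],s['clock'],s['joint_pos'])
look('wrist','w17',['blank_1','oil_bottle','dust_jar'],dict(ZZ,oil_bottle=0,dust_jar=0))
blueband()
for d in manip.outline_of('wrist','blank_1')[:2]:
    ys,xs=np.nonzero(d['pixels']); W=unproj('wrist',np.c_[xs,ys],30)[:,:2].astype(np.float32)
    print(d['confidence'],cv2.minAreaRect(W))
"
```

```text
[540.36412776 262.41854659 220.7273193 ] 0.21732785438788355 85.48252869225875 35.875 [-0.97276911  0.53084833  0.64039698  1.92978095 -0.42598845  0.81895955
 -0.09718104]
wrist blank_1 0.8 [264.5 148.8] [545.6 286.3   0. ]
wrist oil_bottle 0.59 [404.7 144.5] [717.7 292.    0. ]
wrist oil_bottle 0.18 [422.6 215.9] [753.3 199.3   0. ]
wrist dust_jar 0.66 [424.5 214.2] [755.5 201.7   0. ]
wrist dust_jar 0.49 [400.4 146.1] [712.7 290.2   0. ]
blue [ 410  125   54   50 1576] ((740.0245971679688, 286.4618835449219), (59.42817687988281, 53.26154327392578), 9.585972785949707)
blue [386 127  24  35 186] ((691.531005859375, 297.7676696777344), (39.488704681396484, 18.098371505737305), 75.61219787597656)
blue [250 145  36  21 672] ((548.6940307617188, 283.1567687988281), (21.77910614013672, 39.97482681274414), 86.9277572631836)
0.56 ((548.8439331054688, 283.5650329589844), (129.3258819580078, 40.416412353515625), 87.31941986083984)
```

View pics/w17.png

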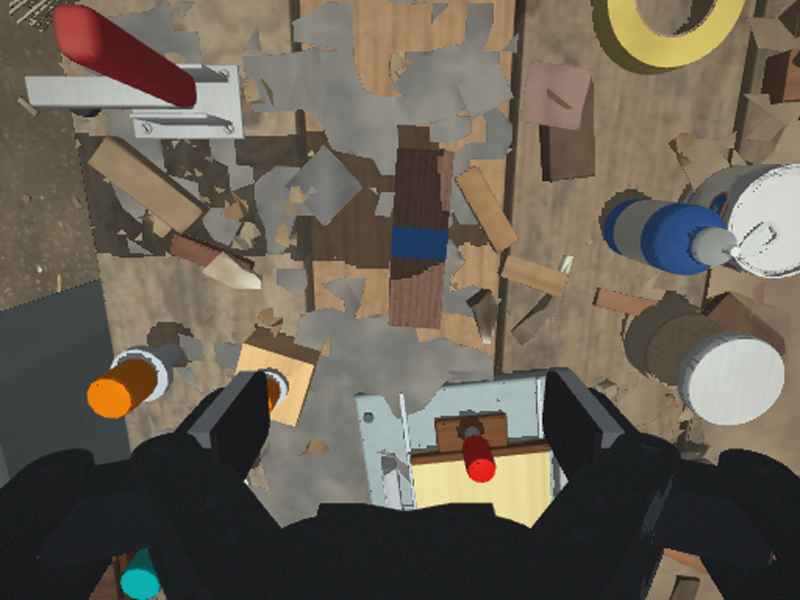

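Blank centre (549,283), tilt 87°. I grip 18 mm below the band with a ~62 mm opening, to stay clear of the loose sticks (485,205) and (535,275).

```bash
python3 -c "
from h import *
plan([(548,265.5,90,-2.8),(548,265.5,10,-2.8)],jaw=.46,step=45)
b=(610.5,-24.4,.11); print(B2W(b,[[20,53.5,0]]))
"
```

```text
[[0.46, 0.25, 4.37, 0.1, 1.0], [0.46, 0.49, 8.74, 0.2, 1.9], [0.46, 0.74, 13.1, 0.3, 2.9], [0.46, 0.74, 17.1, 0.3, 2.9], [0.46, 0.74, 21.1, 0.3, 2.9]]
[[624.50598286  30.97221726   0.        ]]
```

Emit:
play_rows([
  [0.46, 0.2, 4.4, 0.1, 1],
  [0.46, 0.5, 8.7, 0.2, 2],
  [0.46, 0.7, 13, 0.3, 3],
  [0.46, 0.7, 17, 0.3, 3],
  [0.46, 0.7, 19.5, 0.3, 3],
])

```text
clock: 36.8
ee_pos: [546.9, 265.8, 23.9]
tcp_rot: [0.707, -0.018, 0.017, -0.707]
force: [1.3, -1.4, 0.4]
width: 62.2
```

Emit:
play_rows([
  [0.46, 0, 1, 0, 0],
  [0.46, 0, 1.6, 0, 0],
  [0.46, 0, 1.6, 0, 0],
])

```text
clock: 37.17
ee_pos: [547.7, 266.4, 10.3]
tcp_rot: [-0.707, 0.018, -0.018, 0.707]
force: [-0.2, -0.0, 0.5]
width: 62.3
```

Emit:
play_rows([
  [-1, 0, 0, 0, 0],
  [-1, 0, 0, 0, 0],
  [-1, 0, 0, 0, 0],
  [-1, 0, 0, 0, 0],
])

```text
clock: 37.67
ee_pos: [548.0, 266.7, 11.0]
tcp_rot: [-0.707, 0.017, -0.018, 0.707]
force: [-0.8, -0.1, 5.8]
width: 38.9
```

```bash
python3 -c "
from h import *
plan([(548,266.5,130,-2.8),(623,31,130,96.3)],jaw=-1)
"
```

```text
[[-1, 0.0, -3.97, -0.0, -0.0], [-1, 0.0, -7.93, -0.01, -0.1], [-1, 0.0, -11.9, -0.01, -0.1], [-1, 0.73, -11.9, -1.94, -8.4], [-1, 1.45, -11.9, -3.87, -16.6]]
[[-1, 0.14, -0.0, -2.05, -8.3], [-1, 0.28, -0.0, -4.11, -16.5], [-1, 0.43, -0.0, -6.16, -24.8], [-1, 0.57, -0.0, -8.22, -33.0], [-1, 0.71, -0.0, -10.27, -41.3]]
[[-1, -1.25, -0.0, -1.64, -8.3], [-1, -2.5, -0.0, -3.27, -16.5], [-1, -3.75, -0.0, -4.91, -24.8], [-1, -5.0, -0.0, -6.55, -33.0], [-1, -6.25, -0.0, -8.19, -41.3]]
```

Emit:
play_rows([
  [-1, 0, -4, 0, 0],
  [-1, 0, -8, 0, 0],
  [-1, 0, -12, 0, 0],
  [-1, 0.7, -12, -1.9, -8.3],
  [-1, 1.4, -12, -3.9, -16.6],
])

```text
clock: 38.3
ee_pos: [559.4, 227.1, 131.0]
tcp_rot: [-0.702, -0.087, 0.086, 0.702]
force: [-0.2, -0.5, -1.3]
width: 38.7
```

Emit:
play_rows([
  [-1, 0.1, 0, -2, -8.3],
  [-1, 0.3, 0, -4.1, -16.5],
  [-1, 0.4, 0, -6.2, -24.8],
  [-1, 0.6, 0, -8.2, -33],
  [-1, 0.7, 0, -10.3, -41.3],
])

```text
clock: 38.92
ee_pos: [590.7, 127.7, 130.3]
tcp_rot: [0.627, 0.328, -0.328, -0.626]
force: [0.1, 0.5, -1.2]
width: 38.9
```

Emit:
play_rows([
  [-1, -1.3, 0, -1.6, -8.3],
  [-1, -2.5, 0, -3.3, -16.5],
  [-1, -3.8, 0, -4.9, -24.8],
  [-1, -5, 0, -6.6, -33],
  [-1, -6.3, 0, -8.2, -41.3],
])

```text
clock: 39.55
ee_pos: [621.8, 28.9, 130.3]
tcp_rot: [0.471, 0.528, -0.528, -0.47]
force: [-0.4, -0.9, -1.1]
width: 38.6
```

Emit:
play_rows([
  [-1, 0, 0, 0, 0],
  [-1, 0, 0, 0, 0],
])

```text
clock: 39.8
ee_pos: [621.3, 30.4, 130.0]
tcp_rot: [0.472, 0.526, -0.526, -0.473]
force: [0.7, 0.3, -1.2]
width: 38.9
```

```bash
cat >> h.py <<'E'
def inv(w,b=(610.5,-24.4,.11)):
    cc,q=np.cos(b[2]),np.sin(b[2]);d=np.array(w)[:2]-b[:2];return np.array((cc*d[0]+q*d[1],-q*d[0]+cc*d[1]))
E
python3 -c "
from h import *
p,a,m,s=pose(); print(p,np.degrees(a),s['width'],s['clock'],s['force'],inv(p))
b=(610.5,-24.4,.11)
S,P=model(b,1.57,0,24)
overlay('wrist','w18',S,P,(0,0,512,384),1.5)
"
```

```text
[621.27586997  30.42280931 130.00277306] 96.1468909535082 38.89950764708535 39.8 [ 0.72175743  0.33961855 -1.22482595] [16.72909652 53.30850892]
```

View pics/w18.png

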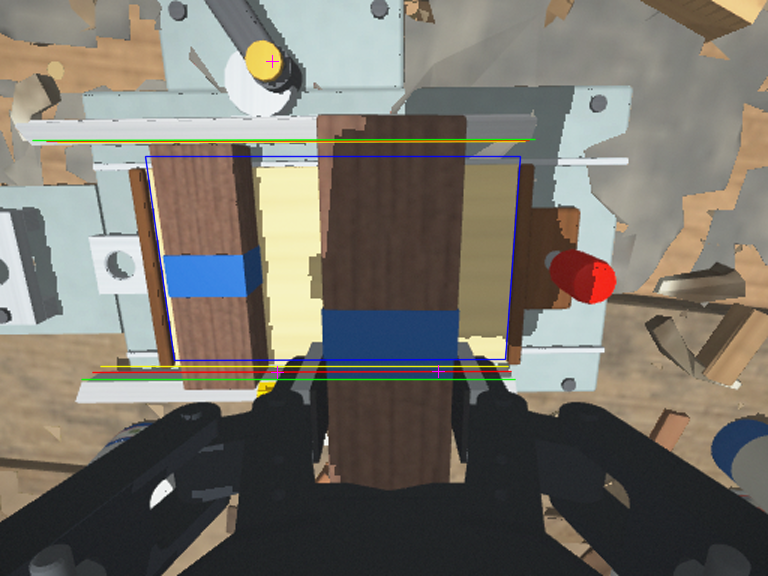

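```bash
python3 -c "
from h import *
p,a,m,s=pose()
ax=np.array([np.cos(a-np.pi/2),np.sin(a-np.pi/2)])
for px in ((341,115),(440,117)):
  print(inv(unproj('wrist',[(px[0]/1.5,px[1]/1.5)],p[2]-11+30)[0]))
print(inv(unproj('wrist',[(317/1.5,115/1.5)],p[2]+19)[0]),inv(unproj('wrist',[(466/1.5,116/1.5)],p[2]+19)[0]))
print(inv(p),np.degrees(a))
"
```

```text
[-64.51180991  42.19144147]
[-64.00332222  68.14135932]
[-64.51605418  35.90661739] [-64.24432087  74.95204441]
[16.75177112 53.74227322] 96.22516065397451
```

Emit:
play_rows([
  [-1, 0, 3, -0.1, 0],
  [-1, 0, 6, -0.1, 0],
  [-1, 0, 8, -0.1, 0],
  [-1, 0, 9, -0.1, 0],
  [-1, 0, 9.5, -0.1, 0],
])

```text
clock: 40.48
ee_pos: [622.7, 30.0, 34.6]
tcp_rot: [-0.472, -0.527, 0.527, 0.472]
force: [-0.7, 0.1, -0.9]
width: 38.6
```

Emit:
play_rows([
  [-1, 0, 0.2, 0, 0],
  [-1, 0, 0.3, 0, 0],
  [-1, 0, 0.3, 0, 0],
])

```text
clock: 40.85
ee_pos: [622.9, 29.8, 33.0]
tcp_rot: [0.472, 0.527, -0.526, -0.472]
force: [-2.5, 0.4, 6.1]
width: 38.8
```

Contact with the tray. Release and lift.

Emit:
play_rows([
  [0.1, 0, 0, 0, 0],
  [0.3, 0, 0, 0, 0],
  [0.3, 0, -4, 0, 0],
  [0.3, 0, -9, 0, 0],
  [0, 0, -14, 2, 0],
])

```text
clock: 41.48
ee_pos: [603.5, 27.7, 173.1]
tcp_rot: [0.472, 0.527, -0.526, -0.472]
force: [-0.6, 1.0, 0.5]
width: 43.0
```

Emit:
play_rows([
  [-0.5, 5, -3, 4, 0],
  [-1, 10, -3, 6, 0],
  [-1, 10, -3, 6, 0],
  [-1, 10, -3, 6, 0],
])

```text
clock: 41.98
ee_pos: [532.3, 120.2, 201.9]
tcp_rot: [0.472, 0.527, -0.527, -0.471]
force: [0.1, -0.1, 0.5]
width: -0.2
```

```bash
python3 -c "
from h import *
p,a,m,s=pose(); print(p,np.degrees(a),s['width'],s['clock'],s['force'])
look('wrist','w19',['carriage_knob','tray_centre','lever_knob','fork_top','lug_hole'],dict(ZZ))
manip.capture('top')
"
```

```text
[532.31757758 120.2043512  201.93362291] 96.32307672661273 -0.1681021156725939 41.975 [ 0.05638865 -0.08729007  0.54149802]
wrist carriage_knob 0.7 [252.7 241.6] [596.2 120.   60. ]
wrist carriage_knob 0.45 [ 93.7 228.5] [599.3 -45.3  60. ]
wrist tray_centre 0.62 [149.9 230.5] [612.5  -0.9  22. ]
wrist tray_centre 0.21 [368.1 315.8] [700.5 278.5  22. ]
wrist lever_knob 0.8 [57.4 99.1] [473.4 -69.5  66. ]
wrist lug_hole 0.83 [ 43.2 225.9] [ 619.5 -123.9   23. ]
```

View pics/w19.png

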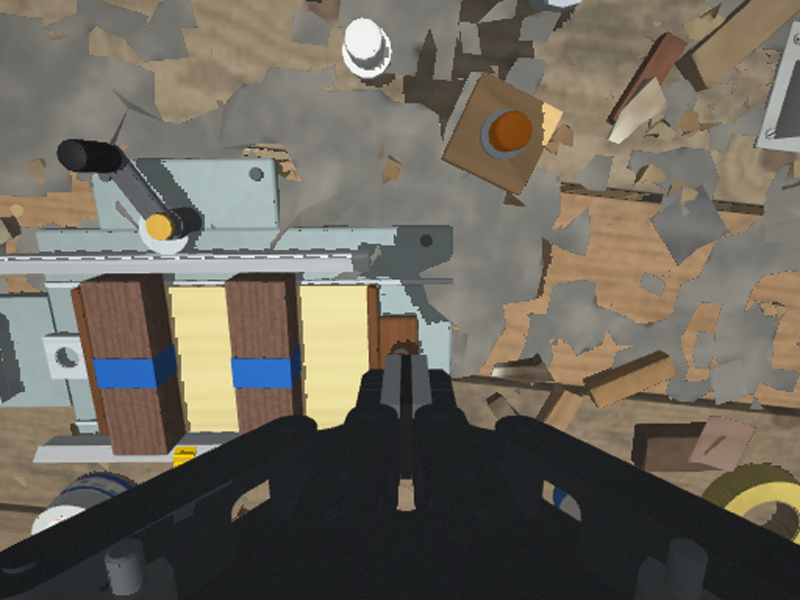

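Both blanks lie flat crosswise at (135,360) and (265,350). Next: shut fingers to the left of the red knob (base y≈145), then push.

```bash
python3 -c "
from h import *
print(inv((596.2,120)),inv((631.6,-180.1)),inv((619.5,-123.9)))
plan([(589,165,150,96.3),(589,165,47,96.3)],jaw=-1)
"
```

```text
[  1.63841444 145.09709025] [   3.87999223 -157.0752866 ] [ -1.97733605 -99.88663645]
[[-1, 1.95, 2.58, -3.06, -0.0], [-1, 3.91, 5.15, -6.12, -0.1], [-1, 3.91, 10.3, -6.12, -0.1], [-1, 3.91, 15.45, -6.12, -0.1]]
```

Emit:
play_rows([
  [-1, 2, 2.5, -3, 0],
  [-1, 4, 5, -6, 0],
  [-1, 4, 8, -6, 0],
  [-1, 4, 12, -6, 0],
  [-1, 4, 15.5, -6, 0],
])

```text
clock: 42.95
ee_pos: [587.4, 166.3, 45.3]
tcp_rot: [-0.472, -0.526, 0.527, 0.472]
force: [0.1, -0.3, 0.7]
width: -0.1
```

Emit:
play_rows([
  [-1, 0, 0, 0, 0],
  [-1, -1, 0, 0, 0],
  [-1, -2, 0, 0, 0],
  [-1, -3, 0, 0, 0],
  [-1, -4, 0, 0, 0],
])

```text
clock: 43.58
ee_pos: [592.7, 128.0, 48.4]
tcp_rot: [0.472, 0.528, -0.526, -0.471]
force: [-0.9, 6.3, 1.6]
width: -0.1
```

```bash
python3 -c "
from h import *
p,a,m,s=pose(); print(p,np.degrees(a),s['clock'],s['force'],inv(p))
im=manip.capture('wrist');cv2.imwrite('pics/w20.png',cv2.resize(cv2.cvtColor(im,cv2.COLOR_RGB2BGR),(800,600)))
"
```

```text
[592.69112496 127.95615676  48.35729815] 96.34124001788969 43.575 [-0.867861    6.34323329  1.55045975] [ -0.97583993 153.39035911]
```

View pics/w20.png

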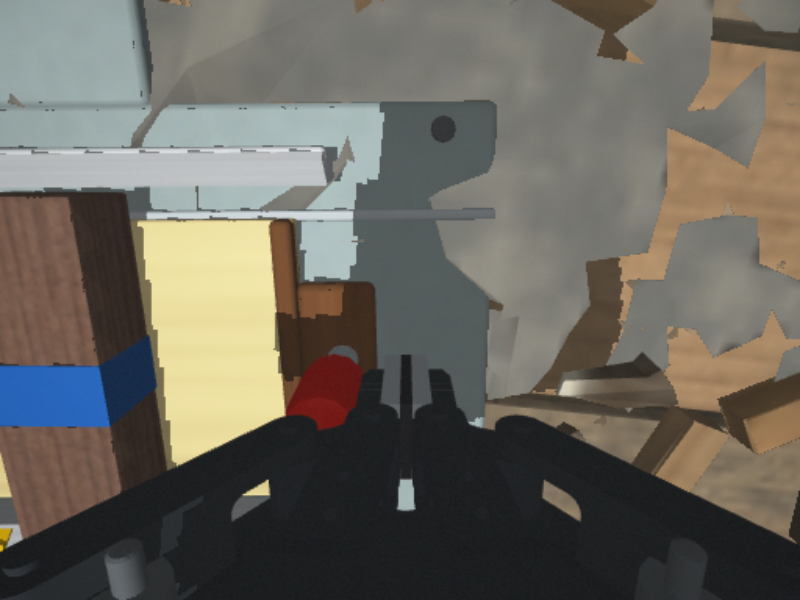

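Emit:
play_rows([
  [-1, -1, 0, 0, 0],
  [-1, -2, 0, 0, 0],
  [-1, -3, 0, 0, 0],
  [-1, -4, 0, 0, 0],
  [-1, -4, 0, 0, 0],
])

```text
clock: 44.25
ee_pos: [597.0, 86.5, 48.0]
tcp_rot: [0.473, 0.527, -0.526, -0.472]
force: [-0.0, 0.2, -0.6]
width: -0.0
```

Emit:
play_rows([
  [-1, -0.7, 0, 0, 0],
  [-1, -1.4, 0, 0, 0],
  [-1, -1.4, 0, 0, 0],
])

```text
clock: 44.62
ee_pos: [597.3, 82.4, 47.8]
tcp_rot: [0.468, 0.531, -0.526, -0.472]
force: [-4.8, 27.2, 6.7]
width: -0.3
```

Emit:
play_rows([
  [-1, 1, 0, 0, 0],
  [-1, 3, 0, 0, 0],
  [-1, 3, -5, 0, 0],
  [-1, 3, -10, 0, 0],
  [-0.5, -2, -15, 1, 0],
])

```text
clock: 45.25
ee_pos: [590.7, 62.1, 192.2]
tcp_rot: [0.47, 0.529, -0.527, -0.47]
force: [1.0, -0.1, -0.3]
width: 16.8
```

```bash
python3 -c "
from h import *
plan([(550,-60,230,96.3),(560,-130,200,96.3)],jaw=1)
"
```

```text
[[1, -3.89, -1.26, 1.81, 0.1], [1, -7.77, -2.52, 3.63, 0.2], [1, -11.66, -3.78, 5.44, 0.3], [1, -15.19, -2.28, 5.35, 0.3], [1, -18.73, -0.78, 5.26, 0.3]]
```

Emit:
play_rows([
  [1, -4, -1.3, 1.8, 0],
  [1, -7.8, -2.5, 3.6, 0],
  [1, -11.7, -3.8, 5.4, 0],
  [1, -15.2, -2.3, 5.4, 0],
  [1, -18.7, -0.8, 5.4, 0],
])

```text
clock: 45.88
ee_pos: [557.1, -134.3, 198.7]
tcp_rot: [0.472, 0.527, -0.526, -0.472]
force: [0.4, 1.0, 0.6]
width: 85.5
```

Emit:
play_rows([
  [1, 0, 0, 0, 0],
  [1, 0, 0, 0, 0],
])

```text
clock: 46.12
ee_pos: [557.1, -132.4, 198.5]
tcp_rot: [-0.472, -0.527, 0.527, 0.472]
force: [0.1, 0.3, -0.1]
width: 85.5
```

```bash
python3 -c "
from h import *
p,a,m,s=pose(); print(p,np.degrees(a),s['clock'])
im=look('wrist','w21',['fork_top','lug_hole','tray_centre','carriage_knob','lever_knob'],ZZ)
for r in manip.pinpoint('wrist','fork_top')[:1]: print(inv(unproj('wrist',r['point'],33)[0]))
"
```

```text
[ 557.06918966 -132.40879242  198.49415741] 96.28688760341171 46.125
wrist fork_top 0.87 [202.2 239.1] [ 635.5 -187.2   33. ]
wrist lug_hole 0.91 [205.4 229.1] [ 627.3 -185.9   23. ]
wrist tray_centre 0.87 [310.4 232.2] [618.  -63.9  22. ]
wrist tray_centre 0.56 [412.  282.6] [670.1  70.9  22. ]
wrist carriage_knob 0.86 [434.7 246.2] [603.9  58.6  60. ]
wrist lever_knob 0.63 [46.9 31.4] [ 444.6 -324.2   66. ]
[   6.81804911 -165.38830773]
```

View pics/w21.png

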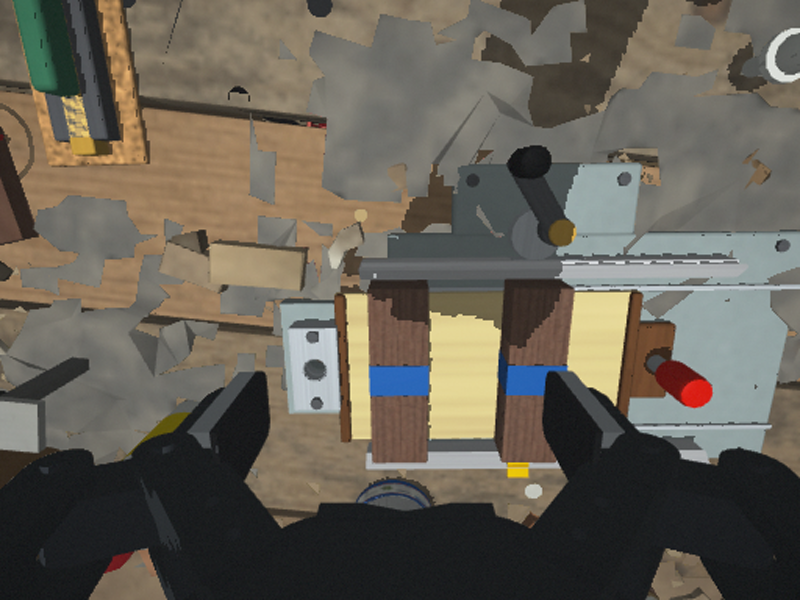

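Carriage is against its stop: tray ledge abuts the fork (340,365) and the lug is under it. Now a closer look at the fork hole (315,369).

```bash
python3 -c "
from h import *
plan([(645,-187,140,96.3)],jaw=1)
"
```

```text
[[1, -2.13, 1.96, -2.7, 0.0], [1, -4.25, 3.92, -5.4, 0.0], [1, -6.38, 5.88, -8.11, 0.0]]
```

Emit:
play_rows([
  [1, -2.1, 2, -2.7, 0],
  [1, -4.3, 4, -5.4, 0],
  [1, -6.4, 5.9, -8.1, 0],
  [1, -6.4, 5.9, -8.1, 0],
  [1, -6.4, 5.9, -8.1, 0],
])

```text
clock: 47.1
ee_pos: [644.2, -187.3, 139.6]
tcp_rot: [-0.471, -0.527, 0.527, 0.472]
force: [0.2, 0.7, -0.5]
width: 85.5
```

```bash
python3 -c "
from h import *
p,a,m,s=pose(); print(p,np.degrees(a),s['clock'])
im=look('wrist','w22',['fork_top','lug_hole'],ZZ)
"
```

```text
[ 644.18520769 -187.32724957  139.57655477] 96.30505918447473 47.1
wrist fork_top 0.58 [255.7 179.5] [ 633.4 -190.5   33. ]
wrist lug_hole 0.96 [260.1 175.2] [ 631.4 -186.9   23. ]
```

View pics/w22.png

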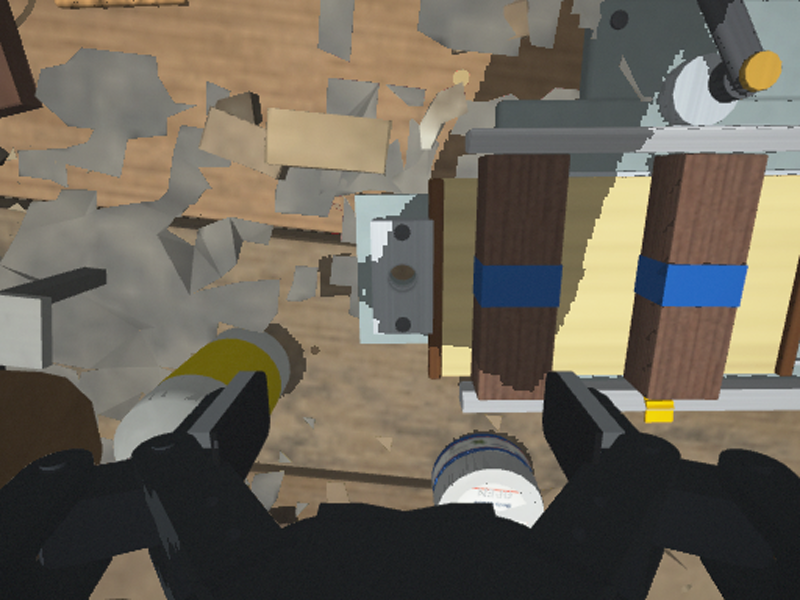

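```bash
python3 -c "
from h import *
im=manip.capture('wrist'); c=im[120:225,220:290]; cv2.imwrite('pics/w23.png',cv2.resize(cv2.cvtColor(c,cv2.COLOR_RGB2BGR),None,fx=7,fy=5.7*7/5.7,interpolation=cv2.INTER_CUBIC)[:600])
print(manip.calibration('wrist')['camera_matrix'][:2])
"
```

```text
[[293.94069715   0.         259.45947601]
 [  0.         293.94069715 192.52674616]]
```

View pics/w23.png

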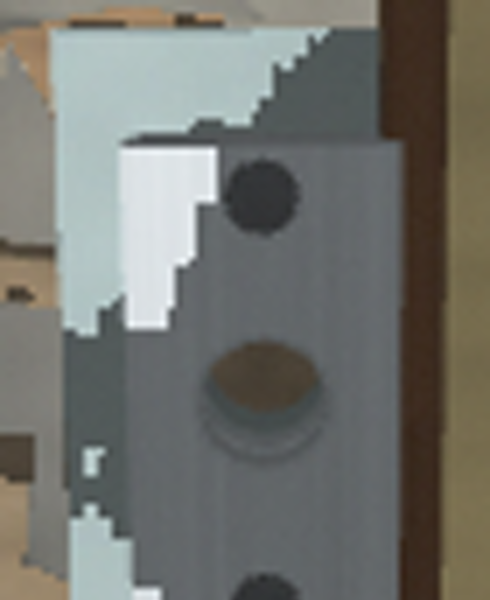

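```bash
python3 -c "
from h import *
w=unproj('wrist',[(257.5,176.7)],33)[0]; print(w,inv(w), proj('wrist',[644.2,-187.3,33]))
w=unproj('wrist',[(257.5,176.7)],0)[0]; print(w)
print(np.linalg.inv(np.eye(3))@0 if 0 else '')
plan([(600,-60,260,70),(470,110,230,50)],jaw=1)
"
```

```text
[ 631.04065112 -189.39575142   33.        ] [   2.3035522  -166.25345104] [[258.23764471 191.49217997]]
[ 638.18633368 -188.79401574    0.        ]

[[1, 3.29, -2.99, 0.76, 6.6], [1, 6.57, -5.98, 1.51, 13.2], [1, 9.86, -8.96, 2.27, 19.7], [1, 13.15, -11.95, 3.02, 26.3], [1, 17.73, -11.2, 5.79, 31.3]]
[[1, 2.48, 0.75, 4.74, 5.0], [1, 4.96, 1.5, 9.48, 10.0], [1, 7.43, 2.25, 14.22, 15.0]]
```

```bash
python3 -c "
from h import *
plan([(600,-60,260,50),(445,150,200,6)],jaw=1)
"
```

```text
[[1, 2.19, -1.99, 0.5, 7.7], [1, 4.38, -3.98, 1.01, 15.4], [1, 6.57, -5.98, 1.51, 23.2], [1, 8.76, -7.97, 2.02, 30.9], [1, 10.95, -9.96, 2.52, 38.6]]
[[1, 1.4, -1.99, 1.76, 7.7], [1, 3.29, -0.79, 6.62, 16.5], [1, 5.19, 0.41, 11.49, 25.3], [1, 7.08, 1.61, 16.35, 34.1], [1, 8.98, 2.81, 21.22, 42.9]]
[[1, -1.92, 1.2, 4.85, 8.8]]
```

Emit:
play_rows([
  [1, 2.2, -2, 0.5, 7.7],
  [1, 4.4, -4, 1, 15.4],
  [1, 6.6, -6, 1.5, 23.2],
  [1, 8.8, -8, 2, 31],
  [1, 11, -10, 2.5, 38.6],
])

```text
clock: 47.92
ee_pos: [607.3, -80.2, 240.9]
tcp_rot: [-0.62, -0.34, 0.34, 0.62]
force: [0.6, -0.2, 0.1]
width: 85.3
```

Emit:
play_rows([
  [1, 1.4, -2, 1.8, 7.7],
  [1, 3.3, -0.8, 6.6, 16.5],
  [1, 5.2, 0.4, 11.5, 25.3],
  [1, 7.1, 1.6, 16.4, 34],
  [1, 9, 2.8, 21.2, 43],
])

```text
clock: 48.55
ee_pos: [475.4, 109.5, 211.9]
tcp_rot: [-0.701, -0.089, 0.088, 0.702]
force: [0.1, 1.6, -0.1]
width: 85.6
```

Emit:
play_rows([
  [1, -1.9, 1.2, 4.9, 8.8],
  [1, -1.9, 1.2, 4.9, 8.8],
  [1, -1.9, 1.2, 4.9, 8.8],
  [1, -1.9, 1.2, 4.9, 8.8],
])

```text
clock: 49.05
ee_pos: [446.9, 149.6, 200.1]
tcp_rot: [-0.706, -0.036, 0.035, 0.706]
force: [-0.4, -0.2, 0.1]
width: 85.3
```

```bash
python3 -c "
from h import *
p,a,m,s=pose(); print(p,np.degrees(a),s['clock'],s['joint_pos'])
im=look('wrist','w24',['lock_pin','pin_holder'],ZZ)
hsv=cv2.cvtColor(im,cv2.COLOR_RGB2HSV); mk=((hsv[...,0]<16)&(hsv[...,1]>190)&(hsv[...,2]>80)).astype(np.uint8)
n,l,st,c=cv2.connectedComponentsWithStats(mk)
for i in range(1,n):
  if st[i,4]>80: print(st[i],c[i],unproj('wrist',c[i],60)[0])
"
```

```text
[446.86211969 149.58541201 200.11714817] 5.813967529014912 49.05 [-0.7805426   0.37122498  0.45221749  2.21898451 -0.28313188  0.60330433
 -0.0190299 ]
wrist lock_pin 0.89 [209.2 219.4] [390.7  85.    4. ]
wrist lock_pin 0.84 [249.6 147.4] [431.7 177.2   4. ]
wrist lock_pin 0.63 [171.8 250.8] [346.2  38.2   4. ]
wrist lock_pin 0.6 [171.1 130.1] [341.9 187.6   4. ]
[ 129  117   44   36 1255] [150.17370518 134.18007968] [338.21362288 186.66103261  60.        ]
[238 147  22  25 413] [248.85230024 159.31234867] [433.05420699 172.33253202  60.        ]
```

View pics/w24.png

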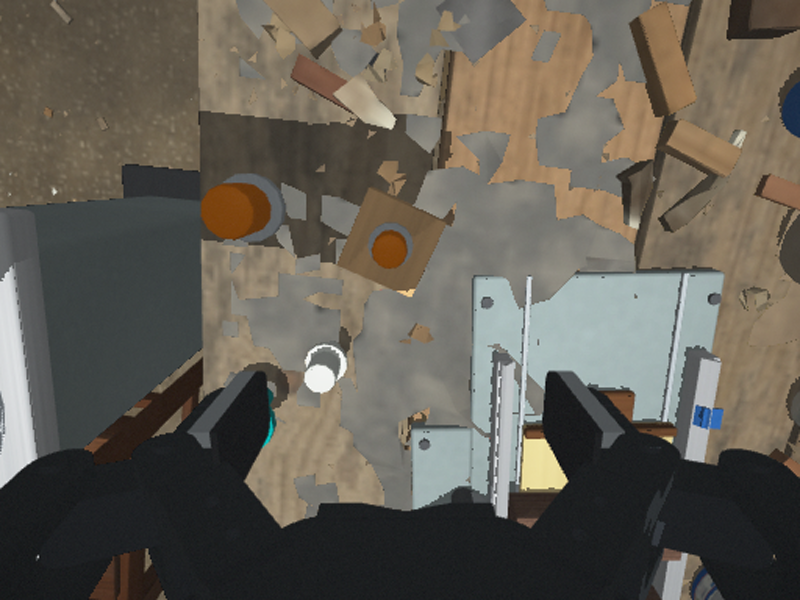

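```bash
python3 -c "
from h import *
im=manip.capture('wrist'); c=im[105:200,120:300]; cv2.imwrite('pics/w25.png',cv2.resize(cv2.cvtColor(c,cv2.COLOR_RGB2BGR),None,fx=4.4,fy=4.4,interpolation=cv2.INTER_CUBIC))
"
```

```text
(no output)
```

View pics/w25.png

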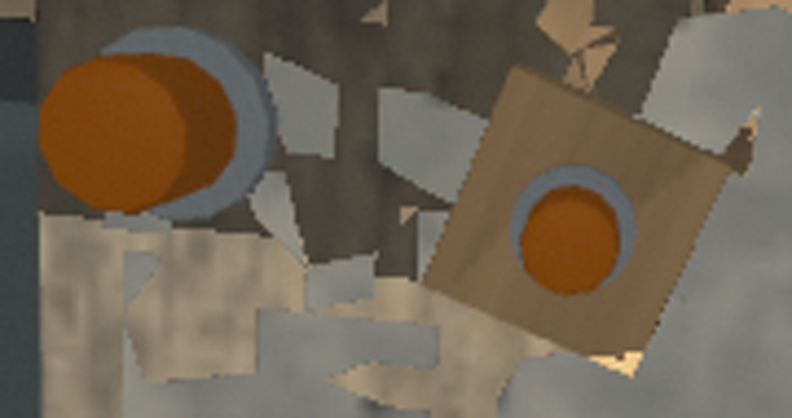

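Confirmed: the orange pin in the holder (crop 570,235) is clearly smaller than the free-standing orange one (140,130), so it's the one meant.

```bash
python3 -c "
from h import *
print(unproj('wrist',[(250.1,156)],42),unproj('wrist',[(249.1,160.3)],68))
plan([(433.3,174.5,110,6.3),(433.3,174.5,50,6.3)],jaw=.1,step=45)
"
```

```text
[[433.50680755 173.17479148  42.        ]] [[433.37364873 172.81859711  68.        ]]
[[0.1, -0.35, 2.99, 0.86, -0.2], [0.1, -0.71, 5.98, 1.73, -0.3], [0.1, -1.06, 8.97, 2.59, -0.5], [0.1, -1.06, 11.97, 2.59, -0.5], [0.1, -1.06, 14.97, 2.59, -0.5]]
```

Emit:
play_rows([
  [0.1, -0.4, 3, 0.8, 0],
  [0.1, -0.7, 6, 1.6, 0],
  [0.1, -1.1, 9, 2.5, 0],
  [0.1, -1.1, 12, 2.5, 0],
  [0.1, -1.1, 14, 2.5, 0],
])

```text
clock: 49.88
ee_pos: [432.6, 174.0, 58.3]
tcp_rot: [0.706, 0.036, -0.036, -0.706]
force: [0.4, -0.2, -0.1]
width: 47.2
```

Emit:
play_rows([
  [0.1, 0, 0.8, 0, 0],
  [0.1, 0, 1, 0, 0],
  [0.1, 0, 1, 0, 0],
])

```text
clock: 50.25
ee_pos: [432.8, 174.4, 50.1]
tcp_rot: [-0.706, -0.036, 0.036, 0.706]
force: [-0.6, 0.0, 0.8]
width: 46.8
```

Emit:
play_rows([
  [-1, 0, 0, 0, 0],
  [-1, 0, 0, 0, 0],
  [-1, 0, 0, 0, 0],
  [-1, 0, 0, 0, 0],
], grip_force=60)

```text
clock: 50.75
ee_pos: [432.9, 174.6, 50.4]
tcp_rot: [-0.706, -0.037, 0.036, 0.706]
force: [-0.1, 0.1, 8.1]
width: 20.1
```

```bash
python3 -c "
from h import *
plan([(433,174.5,160,6.3),(630.8,-187.9,160,6.3),(630.8,-187.9,110,6.3)],jaw=-1)
"
```

```text
[[-1, 0.01, -5.48, -0.01, -0.2], [-1, 0.01, -10.96, -0.02, -0.4], [-1, 2.01, -10.96, -4.78, -0.4], [-1, 4.0, -10.96, -9.54, -0.4], [-1, 5.99, -10.96, -14.3, -0.4]]
[[-1, 1.96, -0.0, -4.77, -0.0], [-1, 3.92, -0.0, -9.55, -0.0], [-1, 5.88, -0.0, -14.32, -0.0], [-1, 7.84, -0.0, -19.1, -0.0], [-1, 9.8, -0.0, -23.87, -0.0]]
[[-1, -0.0, 5.0, -0.0, -0.0]]
```

Emit:
play_rows([
  [-1, 0, -5.5, 0, 0],
  [-1, 0, -11, 0, 0],
  [-1, 2, -11, -4.8, 0],
  [-1, 4, -11, -9.5, 0],
  [-1, 6, -11, -14.3, 0],
])

```text
clock: 51.38
ee_pos: [507.5, 37.8, 160.2]
tcp_rot: [-0.706, -0.037, 0.037, 0.706]
force: [1.7, 0.3, -0.4]
width: 19.7
```

Emit:
play_rows([
  [-1, 2, 0, -4.8, 0],
  [-1, 4, 0, -9.5, 0],
  [-1, 5.9, 0, -14.3, 0],
  [-1, 7.9, 0, -19.1, 0],
  [-1, 9.8, 0, -23.9, 0],
])

```text
clock: 52.0
ee_pos: [629.4, -190.6, 159.9]
tcp_rot: [-0.706, -0.037, 0.036, 0.706]
force: [1.0, 0.4, -0.6]
width: 19.6
```

Emit:
play_rows([
  [-1, 0, 0, 0, 0],
  [-1, 0, 2, 0, 0],
  [-1, 0, 4, 0, 0],
  [-1, 0, 4, 0, 0],
  [-1, 0, 4, 0, 0],
])

```text
clock: 52.62
ee_pos: [628.8, -188.8, 119.4]
tcp_rot: [-0.706, -0.036, 0.037, 0.706]
force: [1.2, -0.1, -0.5]
width: 19.7
```

```bash
python3 -c "
from h import *
p,a,m,s=pose(); print(p,np.degrees(a),s['clock'],s['width'],s['force'])
im=manip.capture('wrist');cv2.imwrite('pics/w26.png',cv2.resize(cv2.cvtColor(im,cv2.COLOR_RGB2BGR),(800,600),interpolation=cv2.INTER_CUBIC))
for d in manip.pinpoint('wrist','lock_pin')[:2]: print(d, unproj('wrist',d['point'],p[2]-46.4))
for d in manip.pinpoint('wrist','fork_top')[:2]: print(d, unproj('wrist',d['point'],33))
"
```

```text
[ 628.78895568 -188.83104563  119.35782284] 5.929197717956451 52.625 19.703065480175876 [ 1.17604541 -0.06461904 -0.4671798 ]
{'point': [259.6, 216.1], 'confidence': 0.96} [[ 628.26064282 -190.12124682   72.95782284]]
{'point': [264.5, 198.1], 'confidence': 0.7} [[ 632.2317653  -188.70763406   33.        ]]
{'point': [52.9, 331.3], 'confidence': 0.38} [[ 450.89210883 -336.87470283   33.        ]]
```

View pics/w26.png

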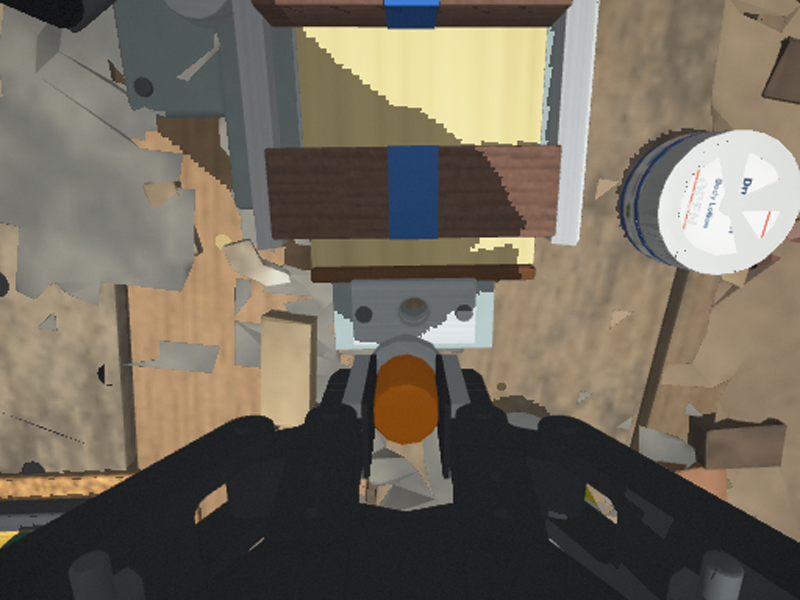

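```bash
python3 -c "
from h import *
p,a,m,s=pose()
im=manip.capture('wrist'); c=im[170:300,205:315]; cv2.imwrite('pics/w27.png',cv2.resize(cv2.cvtColor(c,cv2.COLOR_RGB2BGR),None,fx=4.6,fy=4.6,interpolation=cv2.INTER_CUBIC))
h=unproj('wrist',[(265,198.7)],33)[0]; print(h,p)
"
```

```text
[ 632.67778333 -189.22028261   33.        ] [ 629.19086489 -189.30030837  120.13962661]
```

View pics/w27.png

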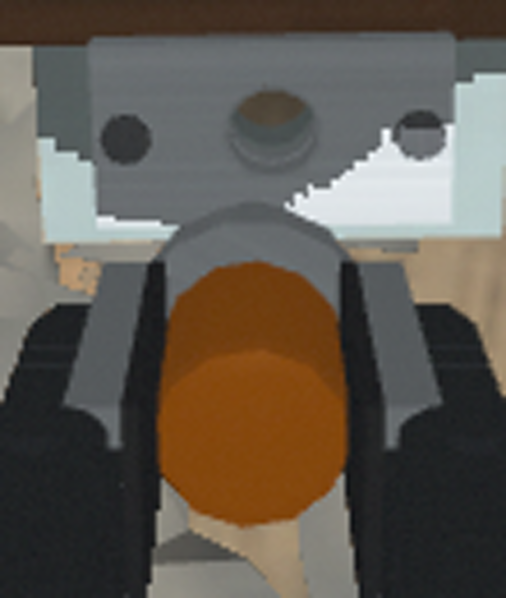

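```bash
python3 -c "
from h import *
p,a,m,s=pose()
h=unproj('wrist',[(264.2,198.1)],33)[0]; t=unproj('wrist',[(259.6,264.8)],p[2]+17.6)[0]; print(h,p,t)
f=unproj('wrist',[(205+254/4.6-.4,170+296/4.6-.4)],p[2]-46.4+38)[0]; print(f)
"
```

```text
[ 631.97520892 -188.7814114    33.        ] [ 629.16469162 -189.35189305  120.1465708 ] [ 628.27015714 -191.31126191  137.7465708 ]
[ 627.97269765 -186.80015276  111.7465708 ]
```

Emit:
play_rows([
  [-1, 0.3, 1.5, 0.2, 0],
  [-1, 0.3, 3, 0.2, 0],
  [-1, 0.3, 3.5, 0.2, 0],
  [-1, 0.3, 3.5, 0.2, 0],
])

```text
clock: 53.32
ee_pos: [631.2, -187.2, 83.7]
tcp_rot: [-0.706, -0.036, 0.037, 0.706]
force: [-0.1, -0.3, -1.3]
width: 19.3
```

Emit:
play_rows([
  [-1, 0, 0.3, 0, 0],
  [-1, 0, 0.6, 0, 0],
  [-1, 0, 0.9, 0, 0],
  [-1, 0, 0.9, 0, 0],
])

```text
clock: 53.82
ee_pos: [631.5, -187.0, 75.4]
tcp_rot: [-0.706, -0.036, 0.036, 0.706]
force: [-0.8, -0.8, 0.3]
width: 19.7
```

The foot has entered the hole without force. Continue down.

Emit:
play_rows([
  [-1, 0, 0.4, 0, 0],
  [-1, 0, 0.8, 0, 0],
  [-1, 0, 1.2, 0, 0],
  [-1, 0, 1.2, 0, 0],
])

```text
clock: 54.32
ee_pos: [631.4, -187.0, 63.1]
tcp_rot: [-0.706, -0.036, 0.037, 0.706]
force: [1.0, -0.1, -0.1]
width: 19.5
```

Emit:
play_rows([
  [-1, 0, 0.4, 0, 0],
  [-1, 0, 0.8, 0, 0],
  [-1, 0, 1.2, 0, 0],
  [-1, 0, 1.2, 0, 0],
])

```text
clock: 54.82
ee_pos: [631.4, -187.0, 51.1]
tcp_rot: [-0.706, -0.036, 0.037, 0.706]
force: [-0.1, 0.7, -1.2]
width: 19.4
```

Emit:
play_rows([
  [-1, 0, 0.3, 0, 0],
  [-1, 0, 0.5, 0, 0],
  [-1, 0, 0.5, 0, 0],
])

```text
clock: 55.2
ee_pos: [631.8, -187.1, 47.5]
tcp_rot: [-0.706, -0.037, 0.036, 0.706]
force: [-2.8, 1.5, 9.0]
width: 19.4
```

Seated (9 N at the expected height). Release and inspect.

Emit:
play_rows([
  [-0.3, 0, 0, 0, 0],
  [0, 0, 0, 0, 0],
  [0, 0, -4, 0, 0],
  [0, 0, -9, 0, 0],
  [0, 0, -14, -2, 0],
])

```text
clock: 55.82
ee_pos: [633.7, -205.2, 187.6]
tcp_rot: [-0.706, -0.037, 0.038, 0.707]
force: [0.1, 0.0, -0.6]
width: 42.9
```

Emit:
play_rows([
  [1, 0, -5, -4, 0],
  [1, 0, -8, -4, 0],
  [1, 0, -8, -4, 0],
])

```text
clock: 56.2
ee_pos: [638.7, -248.0, 269.3]
tcp_rot: [0.707, 0.038, -0.034, -0.706]
force: [0.6, 0.3, -0.9]
width: 85.3
```

```bash
python3 -c "
from h import *
p,a,m,s=pose(); print(p,np.degrees(a),s['clock'],s['width'],s['force'])
im=look('wrist','w28',['lock_pin','gauge'],dict(ZZ,lock_pin=1))
for c in ('scene','top'):
  im=manip.capture(c); x=im[140:300,120:400] if c=='scene' else im[110:260,150:430]
  cv2.imwrite('pics/f_%s.png'%c,cv2.resize(cv2.cvtColor(x,cv2.COLOR_RGB2BGR),None,fx=2.8,fy=2.8,interpolation=cv2.INTER_CUBIC))
"
```

```text
[ 638.68084062 -248.01464345  269.26677894] 5.830763765861203 56.2 85.29567530329403 [ 0.6111487   0.28962333 -0.89790081]
wrist lock_pin 0.96 [255.8 118.7] [ 625.5 -187.5    1. ]
wrist gauge 0.96 [114.8 222.8] [ 435.3 -354.8    6. ]
```

View pics/w28.png

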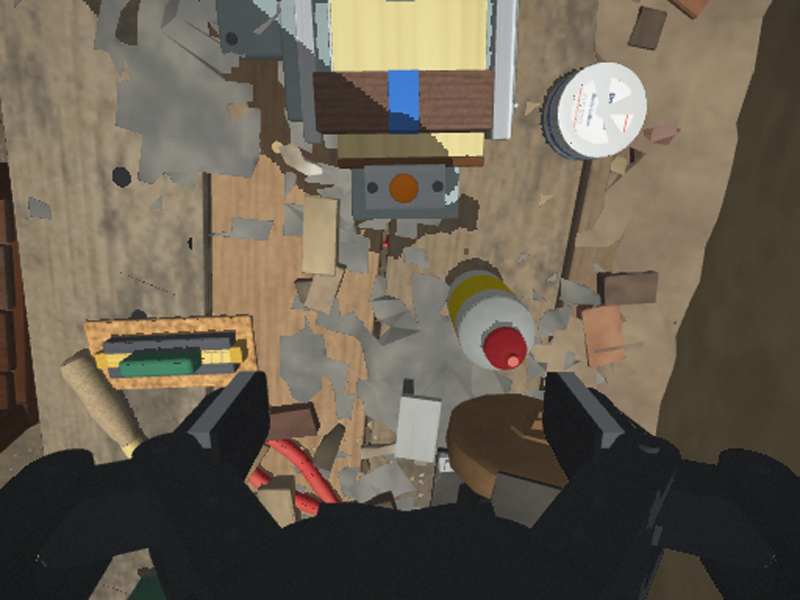

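View pics/f_scene.png

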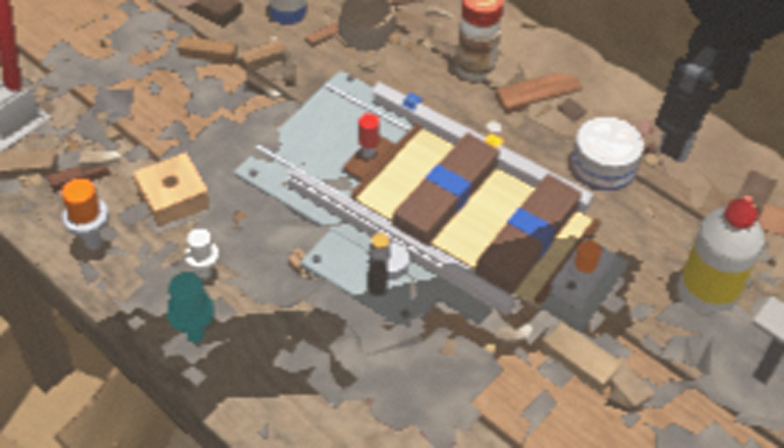

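View pics/f_top.png

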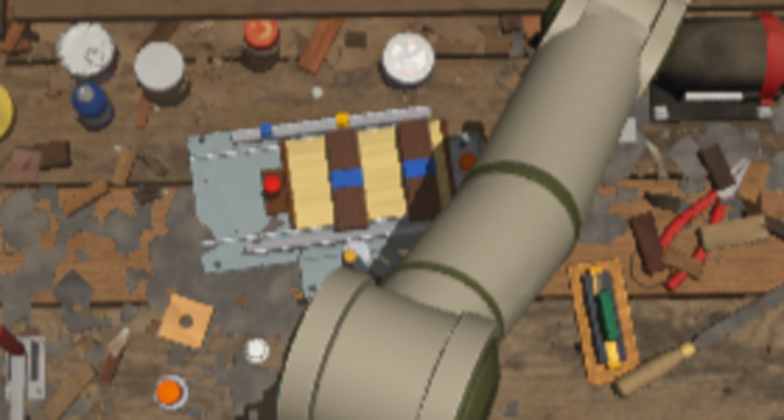

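```bash
python3 -c "
from h import *
manip.capture('wrist')
for n,z in(('gauge',20),('gauge_board',6)):
  for d in manip.outline_of('wrist',n)[:1]:
    ys,xs=np.nonzero(d['pixels']); W=unproj('wrist',np.c_[xs,ys],z)[:,:2].astype(np.float32)
    print(n,d['confidence'],cv2.minAreaRect(W))
plan([(520,-100,270,60),(520,-60,270,96)],jaw=1)
"
```

```text
gauge 0.7 ((434.6380615234375, -358.7677001953125), (137.34423828125, 40.9466667175293), 5.978618144989014)
gauge_board 0.82 ((430.92230224609375, -363.7041015625), (157.45147705078125, 71.23299407958984), 7.914644718170166)
[[1, -1.46, -0.06, 2.25, -7.7], [1, -2.91, -0.12, 4.51, -15.5], [1, -4.37, -0.19, 6.76, -23.2], [1, -5.82, -0.25, 9.01, -30.9], [1, -7.28, -0.31, 11.26, -38.6]]
[[1, 0.27, -0.06, 2.67, -7.7], [1, 0.54, -0.12, 5.34, -15.5], [1, 1.24, -0.12, 6.05, -24.5], [1, 1.94, -0.12, 6.76, -33.5], [1, 2.64, -0.12, 7.48, -42.5]]
[[1, 1.0, -0.0, 0.05, -9.0]]
```

Emit:
play_rows([
  [1, -1.5, 0, 2.3, -7.7],
  [1, -2.9, 0, 4.5, -15.5],
  [1, -4.4, 0, 6.8, -23.2],
  [1, -5.8, 0, 9, -31],
  [1, -7.3, 0, 11.3, -38.6],
])

```text
clock: 57.22
ee_pos: [553.0, -141.1, 266.3]
tcp_rot: [-0.654, -0.269, 0.269, 0.654]
force: [0.5, -0.5, -0.7]
width: 85.5
```

Emit:
play_rows([
  [1, 0.3, 0, 2.7, -7.7],
  [1, 0.5, 0, 5.3, -15.5],
  [1, 1.2, 0, 6, -24.5],
  [1, 1.9, 0, 6.8, -33.5],
  [1, 2.6, 0, 7.5, -42.5],
])

```text
clock: 57.85
ee_pos: [519.4, -69.7, 266.4]
tcp_rot: [-0.512, -0.488, 0.488, 0.512]
force: [1.8, -0.3, 0.2]
width: 85.6
```

Emit:
play_rows([
  [1, 1, 0, 0, -9],
  [1, 1, 0, 0, -9],
  [1, 1, 0, 0, -9],
])

```text
clock: 58.22
ee_pos: [520.0, -60.6, 266.4]
tcp_rot: [-0.474, -0.524, 0.525, 0.474]
force: [0.0, -0.0, -0.1]
width: 85.6
```

```bash
python3 -c "
from h import *
p,a,m,s=pose(); print(p,np.degrees(a),s['clock'],s['force'])
look('wrist','w29',['lever_knob','carriage_knob','tray_centre','blank_1'],ZZ)
b=(610.5,-24.4,.11)
S,P=model(b,1.57,0,-44)
overlay('wrist','w30',S,P,(60,60,330,230),2.4)
"
```

```text
[519.98466819 -60.64794031 266.43792345] 95.77118408296747 58.225 [ 0.0066595  -0.00339033 -0.07220021]
wrist lever_knob 0.78 [253.4 131.4] [474.3 -71.1  66. ]
wrist carriage_knob 0.8 [342.9 240.5] [600.1  57.   60. ]
wrist carriage_knob 0.23 [272.2 231.9] [597.5 -35.   60. ]
wrist tray_centre 0.65 [252.2 233.4] [618.6 -59.3  22. ]
wrist tray_centre 0.56 [164.8 225.3] [ 619.  -182.9   22. ]
wrist blank_1 0.96 [269.6 230.8] [621.2 -33.3   0. ]
wrist blank_1 0.69 [204.6 233.1] [ 634.9 -129.8    0. ]
```

View pics/w30.png

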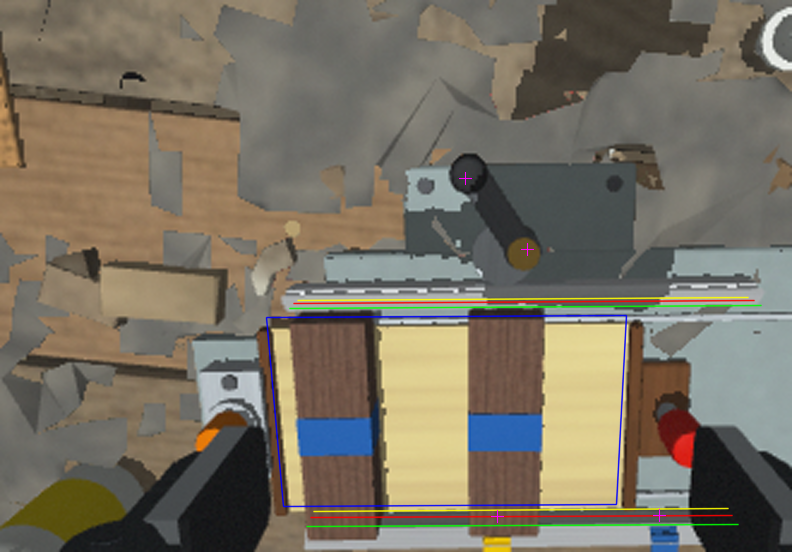

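The overlay at eccentric 1.57 matches: lever (467,172), blanks flat in the tray, carriage at its stop, pin seated (230,415). Handing in.

```bash
python3 -c "
from rig import manip
print(manip.job_done())"
```

```text
the job is handed in; nothing more can be done
None
```

The whole job was done in the order asked and handed in at about 58 s; no verdict was reported.

- **Gauge and rail:** I laid the gauge at the blue mark and turned the lever to about 1.57 rad. With the gauge held against fence and rail in turn, the play measured about 1.9 mm, a gap of about 136 mm. I slid the gauge to base y ≈ −8 mm, past the yellow mark. Back on its board it read 4–6 mm from the centre. The last reading was an oblique view, about 6 mm off.
- **Lever afterwards:** The final overlay still matched that lever angle. The camera estimates alone scattered between about 1.43 and 1.6 rad, so I relied on the contact measurement of the play.
- **Blanks:** Only two blue-banded blanks were present. Both lie flat crosswise between fence and rail.
- **Carriage:** The slide with the gauge had moved the carriage about 6 mm, which did no harm. I then pushed it by the red knob until the force rose to 27 N at the stop, and the lug hole lined up under the fork.
- **Pin:** I used the smaller orange pin from the holder. It went through fork and lug without resistance and seated with 9 N at the expected height.
- **Bystanders:** The last pictures show the glue bottle, oil bottle and jar standing. The arm was clear of everything.

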